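Even out specimen carriers with a gap gauge

ROBOT

A 7-joint arm with a two-finger parallel gripper is mounted at the origin on the work surface. World frame = base frame: x ahead of the robot, y to its left, z up, the work surface at z = 0. Lengths are in m, angles in rad, forces in N, time in s.
With the tool pointing down it reaches from about 0.35 to 0.9 m from the base axis. Payload 7.2 kg.
Tool frame: the origin (TCP) lies on the centre line of the jaws, within the pads' length; the fingertips stand 22 mm ahead of it and the grasp point (between the pads) lies 3 mm ahead of it (tip_extent is the distance from the TCP to the fingertips, in m); z points along the fingers, y is the direction in which the jaws open and shut (so a half turn about z gives the same grasp; the last joint's range is limited). The gripper opens to 88 mm and grips with 3 to 60 N. Pads are 20 mm wide; open, the fingers measure 115 mm over their backs; the gripper's body (75 mm by 178 mm) begins 61 mm behind the grasp point.
Start: joints at [1.136, 0.411, -0.013, 1.596, 0.006, 1.134, -0.082], TCP at [0.224, -0.583, 0.245] pointing down, gripper open.
Joint ranges: [-2.95, 2.95], [-0.29, 1.99], [-1.47, 1.44], [0.14, 2.54], [-1.03, 4.17], [0.13, 1.85], [-2.86, 2.86]. Speed limits (rad/s): [2.39, 2.39, 3.01, 3.01, 3.14, 3.14, 3.14].

INTERFACE

Orientations are given as a 3x3 rotation matrix whose columns are the frame's x, y, z axes.
In Python, from cell import read_state, get_image, finish_job, tip_extent gives the robot as it stands. The module is installed in compiled form; this text tells all that it offers.
- The arm moves only by the tool carry_out, never from a script. Its arguments are lists of equal length, an entry for each row: "delta_pos": the shift along the tool's x, y, z in units of 50 mm (1.0 is 50 mm), a list of three; "dr": the turn, a rotation vector about the tool's x, y, z in units of 8 degrees (1.0 is 8 degrees), a list of three. In form: {"delta_pos": [[tx, ty, tz], ...], "dr": [[rx, ry, rz], ...]}. A call has 1 to 8 rows; each row is the pose to reach, as a shift and turn from the pose measured when the call began, along the tool's axes at that moment; what a row does not reach only later rows make up. A row lasts 1/8 s, in which the tool goes at most 62.5 mm and 10.7 degrees, less where a joint would pass 70% of its speed; a pose out of reach is approached as far as the arm can. A call with a gripper value outside its range is refused whole. "claw" is the gripper's target within -1 to 1 (shut at 1, half-way at 0, fully open at -1), set as the call begins (left out, the last holds). The fingers move at their own pace and stop on an object; "newtons" is the grip in N (left out, the last holds). Time passes only in rows, so rows that repeat a pose let the fingers close. It gives the time, the measured TCP pose, the force and the opening at its end, in the units of the state.
- read_state(): the state, without advancing time (a new reading comes with each control period).
- get_image(name): name is "side" or "top"; returns a dict with "frame" (400x640x3 uint8, red, green, blue), "vertical_fov" (degrees; the focal length in pixels is half the picture's height over the tangent of half this angle, whatever the lens; pixels are square), "cx", "cy" (the principal point, pixels), "k1" (the pictures are not rectified: a ray, as slopes to the right and down, at radius r is drawn at 1 + k1 r^2 times it, then the intrinsics apply), "R" (3x3) and "t" (3): a world point X has camera coordinates R X + t. Camera axes: x right, y down, z forward; pixel columns grow to the right and rows downward; lengths in m; the calibration is good to about 2 mm. A picture is of the moment at which its call begins. There is no depth.
- finish_job(): hands the job in, once; it reports no verdict.
The state is a dict: "time_s": time; "qpos": joint angles; "qd": joint speeds; "effort": joint torques, N m; "tcp_pos": TCP position; "tool_rot": TCP orientation; "force": force on the tool from outside, world axes, zero at the start; "torque": the same for the moment, N m; "grip_width": opening from 0.0 (shut) to 1.0 (fully open).
Only numpy, scipy, OpenCV 4.12 (cv2) and the standard library are available. Lean on these libraries where they do the work, as an engineer would, in place of code of your own. Each camera call takes 0.05 s, during which the arm holds its last target.

TASK

Set both gaps on the specimen rail, red stop to first carrier and first carrier to second, equal to the blue gap gauge's 40 mm width, to within 2 mm: stand the gauge down in the first gap, slide the carrier back so that the gauge is snug between stop and carrier, then step the gauge along and do the same in the second gap. Afterwards take the gauge out without spoiling the gaps, stand it back upright anywhere on the black mat with nothing left holding it, and leave the orange gauge, the loose amber disc and the jar where they are.

Things in the scene. Friction and masses are not known exactly. Their poses are not given: they have to be found in the camera images.
- rail: Fixed scanning stage. Origin: underside, middle of the row; x across the row, towards the side where the light bar hangs; y along the row; z up. Dark steel plate, 120 mm in x (-50 to +70), 330 mm in y, top at z = 25 mm. A red end stop, 45 mm high above the plate, stands at its -y end (y -155 to -135 mm, x -30 to +50).
- light_bar (a point): Middle of the underside of the fixed black light bar, 185 mm above the table, at rail x = 32, y = 0. The bar (40 mm in x, 22 high) runs above the whole row, from rail y = -165 to +215, on one white post at rail y = 185 to 215, x 70 to 110. It blocks grasps from straight above: lean the tool 25 to 45 degrees, upper end back towards rail -x, and go in and out along that lean.
- stop_face (a point): Middle of the red stop's +y face, at rail x = 0, y = -135 mm, 40 mm above the table. Axes as the rail's.
- carrier_a_tab (a point): Grip point in the black upright tab of the first carrier (next to the stop), 85 mm above the table; tab 12 mm in y, 20 in x, from 55 to 101 mm above the table. Carrier: aluminium block, 56 mm in y, 78 in x (-28 to +50 from the tab), top at 55 mm, amber disc on its +x half up to 62 mm. Slides only along rail y, about 10 N drag, stays where left.
- carrier_a_in (a point): Middle of the first carrier's face towards the stop (-y face), 28 mm from the tab's middle in y, 40 mm above the table. The first gap is the distance stop_face to carrier_a_in; it starts 55 to 78 mm wide.
- carrier_a_out (a point): Middle of the first carrier's +y face, 28 mm from the tab's middle in y, 40 mm above the table.
- carrier_b_tab (a point): The same grip point on the second carrier, which has the same form, stands further along +y and slides more easily (about 3 N drag): pushed hard against the gauge it would shove the first carrier along.
- carrier_b_in (a point): Middle of the second carrier's face towards the first carrier (-y face), 28 mm from the tab's middle in y, 40 mm above the table. The second gap is the distance carrier_a_out to carrier_b_in; it is 100 to 125 mm wide once the first is set.
- gauge_blue: The gap gauge to use, loose, about 0.2 kg: blue block 40 mm in y (the gauging width), 52 mm in x, 30 mm high, with a steel upright tab (12 mm in y, 20 mm in x) in its middle, 30 to 76 mm above the underside; grip it across y about 60 mm above the underside. Origin: centre of the underside; z up. Starts upright on the mat, y within 0.25 rad of the mat's y.
- gauge_orange: Orange gauge of the same form but 25 mm in y, standing on the mat 90 to 110 mm from the blue one, either side. Not used; stays where it is.
- mat: Black rubber mat, fixed, 140 mm in x, 220 mm in y, 3 mm thick. Origin: centre of the underside, on the table.
- puck: Loose amber specimen disc, 30 mm across, 18 mm high, between the rail and the mat. Stays where it is. Origin: centre of the underside.
- jar: Small closed jar, 48 mm across, 60 mm high, loose, on the light bar's side of the rail. Stays where it is. Origin: centre of the underside.
There are look-alikes about, which are no part of the job. Several things have the shape of the gauge_blue; the one meant has the colours described above.

How it is judged:
On the way, in this order (a step that is already met when the one before it is completed fails the run):
1. the blue gauge stands down on the rail, snug between the red stop and the first carrier (distance between stop_face and carrier_a_in between 0.038 and 0.043 m and z of gauge_blue in the frame of rail between 0.02 and 0.028 m and x of gauge_blue in the frame of rail between -0.03 and 0.04 m and angle between gauge_blue's own z axis and vertical below 0.1 rad and y of gauge_blue in the frame of stop_face between 0.014 and 0.026 m), for 0.2 s.
2. the blue gauge stands down on the rail, snug between the first and the second carrier (distance between carrier_a_out and carrier_b_in between 0.038 and 0.043 m and z of gauge_blue in the frame of rail between 0.02 and 0.028 m and x of gauge_blue in the frame of rail between -0.03 and 0.04 m and angle between gauge_blue's own z axis and vertical below 0.1 rad and y of gauge_blue in the frame of carrier_a_out between 0.014 and 0.026 m), for 0.2 s.
At the end, for the whole second after the job is handed in: Both gaps (stop to first carrier, first to second carrier) measure 38 to 43 mm; the blue gauge stands upright (within 0.1 rad), at rest and released, with its centre on the black mat and its underside down on it (distance between stop_face and carrier_a_in between 0.038 and 0.043 m and distance between carrier_a_out and carrier_b_in between 0.038 and 0.043 m and x of gauge_blue in the frame of mat between -0.07 and 0.07 m and y of gauge_blue in the frame of mat between -0.11 and 0.11 m and height (world z) of gauge_blue below 0.008 m and angle between gauge_blue's own z axis and vertical below 0.1 rad and linear speed of gauge_blue below 0.02 m/s and contact force between the fingers and gauge_blue below 0.1 N); the robot touches nothing.
It fails at once if the orange gauge is shoved more than 30 mm (distance of gauge_orange from where it was at the start of the episode above 0.03 m).
It fails at once if the amber disc is shoved more than 30 mm (distance of puck from where it was at the start of the episode above 0.03 m).
It fails at once if the jar is shoved more than 30 mm (distance of jar from where it was at the start of the episode above 0.03 m).
It also fails if it takes over 72 s, if anything falls off the work surface, if the arm or the gripper's body presses on something with over 40 N, if the wrist force passes 120 N, or if a joint passes its speed limit or range.

## Working session

There is one attempt and no reset: what is moved stays moved. The work goes in short steps, Python scripts to look and compute and a tool call to move; the robot and the scene stay as the last step left them, time stands still between calls to the robot, and variables do not carry over. Pictures are saved under pics/ and viewed, and the job is handed in when it is done.

Besides the shell and the picture viewer there is one more tool, called as name(argument=value, ...), one argument or row to a line, values as JSON. carry_out: Moves the arm, as the interface text tells. Its arguments: {"type":"object","properties":{"delta_pos":{"type":"array","items":{"type":"array","items":{"type":"number"}}},"dr":{"type":"array","items":{"type":"array","items":{"type":"number"}}},"claw":{"type":"number"},"newtons":{"type":"number"}},"required":["delta_pos","dr"]}

```bash
mkdir -p pics; ls; cat > h.py <<'E'
import numpy as np, cv2
from cell import read_state,get_image,finish_job,tip_extent
def snap(tag):
    o={}
    for n in ("side","top"):
        im=get_image(n); o[n]=im
        np.savez(f"{tag}_{n}.npz",**im)
        cv2.imwrite(f"pics/{tag}_{n}.png",im["frame"][:,:,::-1])
    return o
def load(tag,n): 
    d=np.load(f"{tag}_{n}.npz"); return {k:d[k] for k in d.files}
def K(im):
    f=200/np.tan(np.radians(float(im["vertical_fov"]))/2)
    return np.array([[f,0,float(im["cx"])],[0,f,float(im["cy"])],[0,0,1]]),np.array([float(im["k1"]),0,0,0,0])
def ray(im,uv):
    k,d=K(im)
    n=np.asarray(uv,float).reshape(1,2)
    p=(n-[k[0,2],k[1,2]])/k[0,0]
    q=p.copy()
    for _ in range(50): q=p/(1+d[0]*(q**2).sum())
    v=np.r_[q[0],1.]; R=np.array(im["R"]);t=np.array(im["t"])
    return -R.T@t, R.T@v
def onz(im,uv,z):
    c,v=ray(im,uv); return c+v*(z-c[2])/v[2]
def proj(im,X):
    k,d=K(im); X=np.atleast_2d(X).astype(float)
    c=X@np.array(im["R"]).T+np.array(im["t"]); q=c[:,:2]/c[:,2:]
    q=q*(1+d[0]*(q**2).sum(1,keepdims=True)); return q*k[0,0]+[k[0,2],k[1,2]]
def tri(im1,uv1,im2,uv2):
    a,u=ray(im1,uv1);b,v=ray(im2,uv2)
    s=np.linalg.lstsq(np.c_[u,-v],b-a,rcond=None)[0]
    p,q=a+u*s[0],b+v*s[1]; return (p+q)/2,np.linalg.norm(p-q)
E
python3 - <<'E'
from h import *
o=snap("a")
for n in o: 
    im=o[n]; print(n,im["vertical_fov"],im["cx"],im["cy"],im["k1"]); print(np.round(im["R"],3),-np.array(im["R"]).T@im["t"])
s=read_state(); print(s); print(tip_extent if not callable(tip_extent) else tip_extent())
E
```

```text
pics
side 54.634370810166104 312.36650923006715 199.71585128655877 -0.07539018662619767
[[-0.731 -0.682  0.011]
 [-0.412  0.428 -0.804]
 [ 0.544 -0.592 -0.594]] [-0.00842694  0.60079032  0.68523964]
top 56.16015911820964 319.5464746810466 202.11429452534182 -0.05213108135095889
[[-0.023 -1.    -0.011]
 [-0.984  0.025 -0.174]
 [ 0.175  0.007 -0.985]] [0.36696654 0.00412701 0.97319998]
{'time_s': 0.1, 'qpos': array([ 1.13579775,  0.41184537, -0.01272404,  1.5969252 ,  0.00558901,
        1.13433774, -0.08220828]), 'qd': array([ 2.00528483e-03, -1.41956607e-04,  9.14751716e-06, -1.70865494e-03,
       -1.34158234e-04, -7.12598002e-05,  1.41285129e-04]), 'effort': array([ 4.28117055e-03, -5.89093530e+01,  6.44561034e-01, -2.91708970e+01,
       -5.37383021e-02,  1.44786402e-02,  5.79241009e-05]), 'tcp_pos': array([ 0.22396714, -0.58303967,  0.24389163]), 'tool_rot': array([[ 9.33472292e-01,  3.58648998e-01, -6.13779672e-04],
       [ 3.58649512e-01, -9.33471324e-01,  1.34696944e-03],
       [-8.98564817e-05, -1.47749043e-03, -9.99998904e-01]]), 'force': array([-0.25493638, -0.47006174,  0.39734453]), 'torque': array([-0.02709878, -0.04066363, -0.01432365]), 'grip_width': 0.9981843778113224}
0.022
```

View pics/a_side.png

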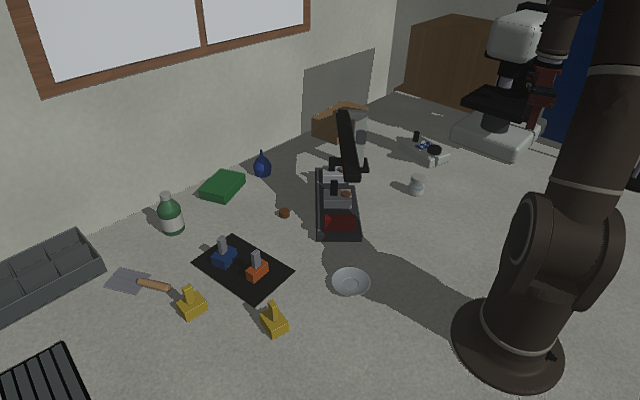

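View pics/a_top.png

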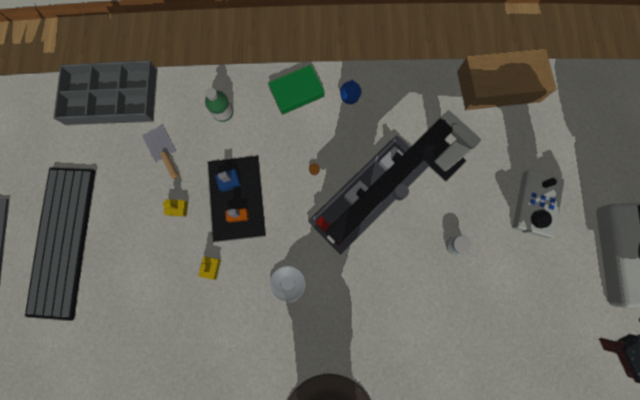

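```bash
python3 - <<'E'
from h import *
t=cv2.imread("pics/a_top.png"); s=cv2.imread("pics/a_side.png")
cv2.imwrite("pics/a_topc.png",cv2.resize(t[110:260,300:490],None,fx=4,fy=4,interpolation=cv2.INTER_CUBIC))
cv2.imwrite("pics/a_sidec.png",cv2.resize(s[95:250,270:410],None,fx=3.8,fy=3.8,interpolation=cv2.INTER_CUBIC))
a=cv2.resize(t[145:245,190:290],None,fx=4,fy=4,interpolation=cv2.INTER_CUBIC)
b=cv2.resize(s[220:320,190:290],None,fx=4,fy=4,interpolation=cv2.INTER_CUBIC)
cv2.imwrite("pics/a_mat.png",np.hstack([a,b]))
E
```

```text
(no output)
```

View pics/a_topc.png

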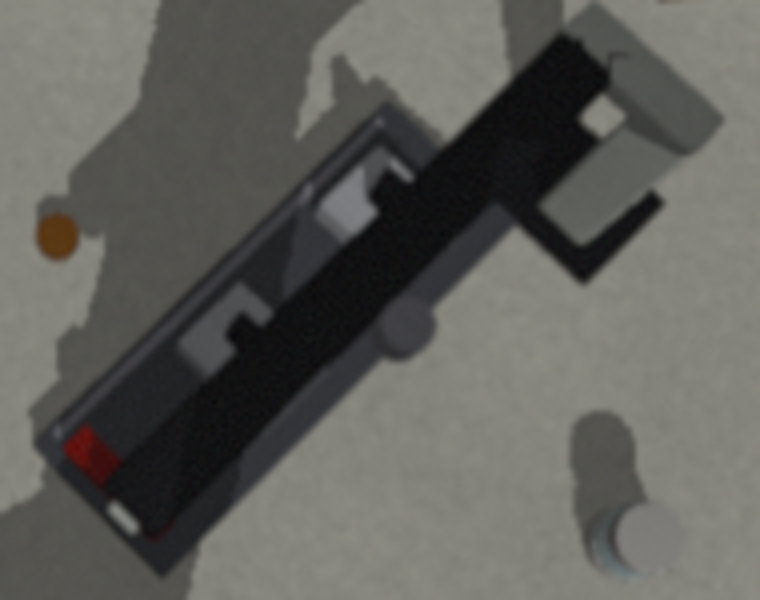

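View pics/a_sidec.png

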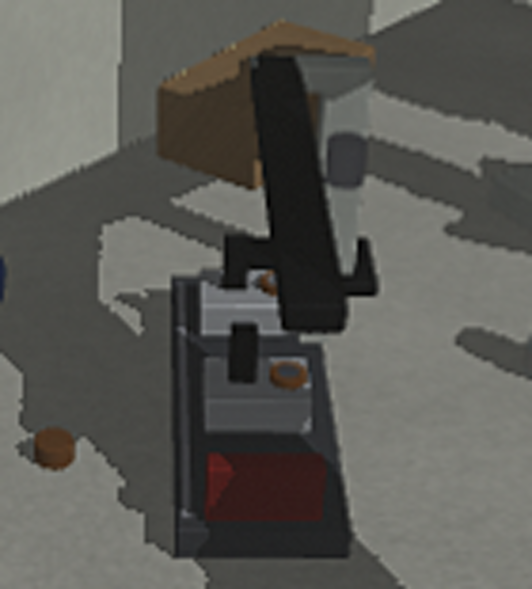

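View pics/a_mat.png

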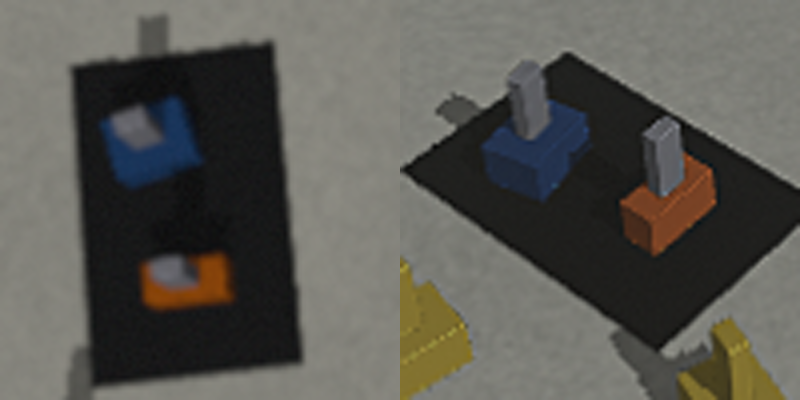

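```bash
python3 - <<'E'
from h import *
T=load("a","top");S=load("a","side")
f=lambda x,y:(300+x/4,110+y/4)
for n,p,z in [("L",(35,440),.0),("B",(163,577),.0),("top",(385,103),.025),("Ltop",(50,430),.025),("bar1",(570,35),.207),("bar2",(612,75),.207),("bar0",(110,465),.207),("bar0b",(152,537),.207),("puck",(57,237),.018),("jar",(650,540),.06),("redtop l",(67,450),.07),("redtop u",(88,426),.07)]:
    print(n,np.round(onz(T,f(*p),z)*1000,1))
m=lambda x,y:(190+x/4,145+y/4)
for n,p in [("c0",(73,66)),("c1",(272,42)),("c2",(300,360)),("c3",(93,384))]: print(n,np.round(onz(T,m(*p),.003)*1000,1))
for n,p in [("b0",(100,122)),("b1",(182,98)),("b2",(204,162)),("b3",(128,188))]: print(n,np.round(onz(T,m(*p),.033)*1000,1))
for n,p in [("t0",(108,115)),("t1",(132,103)),("t2",(150,115))]: print(n,np.round(onz(T,m(*p),.079)*1000,1))
E
```

```text
L [492.8  40.6   0. ]
B [402.  -40.1   0. ]
top [ 709.1 -196.6   25. ]
Ltop [495.8  30.   25. ]
bar1 [ 680.  -261.3  207. ]
bar2 [ 656.7 -282.2  207. ]
bar0 [452.2  -5.4 207. ]
bar0b [414.9 -25.8 207. ]
puck [624.5  23.1  18. ]
jar [ 414.3 -334.6   60. ]
redtop l [477.2  18.7  70. ]
redtop u [491.5   5.7  70. ]
c0 [658.1 309.6   3. ]
c1 [671.  174.5   3. ]
c2 [455.9 154.9   3. ]
c3 [443.2 290.1   3. ]
b0 [610.8 281.2  33. ]
b1 [625.4 227.7  33. ]
b2 [582.3 212.7  33. ]
b3 [566.5 261.7  33. ]
t0 [603.2 262.8  79. ]
t1 [610.4 247.9  79. ]
t2 [602.4 236.5  79. ]
```

```bash
python3 - <<'E'
from h import *
T=load("a","top")
g=T["frame"].max(2)
c=g[105:262,298:490]
print(np.unique(c//6,return_counts=True))
v=cv2.resize(c,None,fx=4,fy=4,interpolation=cv2.INTER_CUBIC)
cv2.imwrite("pics/a_bright.png",np.clip(v.astype(float)*2.6,0,255))
hs=cv2.resize(load("a","side")["frame"][100:250,290:400].max(2),None,fx=5,fy=4,interpolation=cv2.INTER_CUBIC)
cv2.imwrite("pics/a_bright2.png",np.clip(hs.astype(float)*2.6,0,255))
E
```

```text
(array([ 1,  2,  3,  4,  5,  6,  7,  8,  9, 10, 11, 12, 13, 14, 15, 16, 17,
       18, 19, 20, 21, 22, 23], dtype=uint8), array([    3,  1152,  1803,   400,   217,   905,   270,   369,   951,
         450,   347,   262,  3640,  2863,   510,   419,   148,   241,
         181,   337,  3251, 10690,   735]))[ WARN:0@0.346] global loadsave.cpp:1063 imwrite_ Unsupported depth image for selected encoder is fallbacked to CV_8U.
```

View pics/a_bright.png

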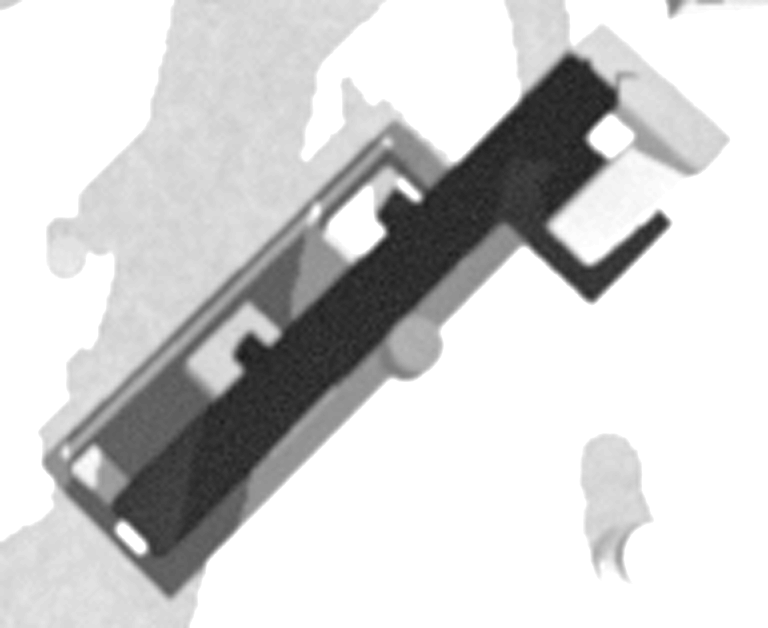

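View pics/a_bright2.png

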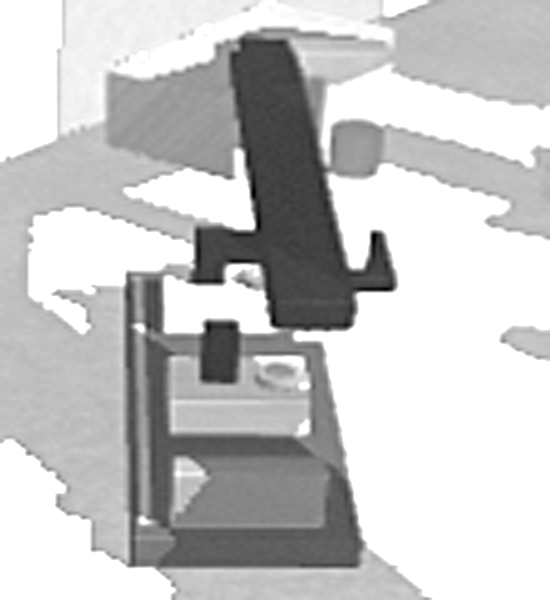

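```bash
python3 - <<'E'
from h import *
T=load("a","top");S=load("a","side")
f=lambda x,y:(298+x/4,105+y/4)
g=lambda x,y:(290+x/5,100+y/4)
def t(n,a,b): 
    p,e=tri(T,f(*a),S,g(*b)); print(n,np.round(p*1000,1),round(e*1000,1))
t("hook tip",(668,220),(380,235))
t("hook corner",(592,300),(392,290))
t("bar far",(572,52),(240,38))
t("bar near L",(112,508),(270,295))
t("bar near R",(158,556),(352,298))
t("cyl",(412,340),(357,122))
t("tabA",(243,340),(220,320))
t("tabB",(395,195),(220,228))
t("rail Ltop",(45,458),(130,565))
t("rail R",(170,597),(360,563))
t("rail far",(395,122),(127,272))
E
```

```text
hook tip [ 644.1 -382.1    4.8] 0.4
hook corner [ 592.9 -328.9   -4.8] 1.5
bar far [ 678.3 -255.2  215.5] 0.0
bar near L [ 4.428e+02 -4.000e-01  2.076e+02] 5.8
bar near R [416.2 -24.2 206.8] 2.0
cyl [ 517.5 -154.8  237. ] 1.5
tabA [545.7 -84.3 104.2] 5.3
tabB [ 631.4 -181.5  101.7] 10.0
rail Ltop [494.1  39.   -6.5] 1.9
rail R [401.9 -39.4   1.2] 0.0
rail far [ 713.  -198.7   18.7] 2.4
```

```bash
cat >> h.py <<'E'
def edge(im,p0,p1,w=4,n=40,trim=.06,ch=None):
    """refined line near p0-p1 : returns two image points on the fitted line (at ends)"""
    g=im["frame"].astype(np.float32); g=g.mean(2) if ch is None else g[:,:,ch]
    g=cv2.GaussianBlur(g,(0,0),.7)
    p0,p1=np.array(p0,float),np.array(p1,float); d=p1-p0; L=np.linalg.norm(d); d/=L; nn=np.array([-d[1],d[0]])
    s=np.arange(-w,w+.01,.1); pts=[]
    for a in np.linspace(trim,1-trim,n):
        q=p0+d*L*a+s[:,None]*nn
        v=cv2.remap(g,q[:,0].astype(np.float32)[None],q[:,1].astype(np.float32)[None],cv2.INTER_LINEAR)[0]
        gr=np.abs(np.gradient(v)); i=gr.argmax()
        j=slice(max(0,i-6),i+7); pts.append((L*a,(s[j]*gr[j]).sum()/gr[j].sum()))
    pts=np.array(pts); ok=np.ones(len(pts),bool)
    for _ in range(6):
        k=np.polyfit(pts[ok,0],pts[ok,1],1); r=np.abs(pts[:,1]-np.polyval(k,pts[:,0])); ok=r<max(.25,2*np.median(r[ok]))
    return p0+nn*k[1], p0+d*L+nn*np.polyval(k,L), r[ok].std(), ok.mean()
E
python3 - <<'E'
from h import *
T=load("a","top")
f=lambda x,y:(298+x/4,105+y/4)
def e(n,a,b,z,**k):
    p,q,r,o=edge(T,f(*a),f(*b),**k); P,Q=onz(T,p,z),onz(T,q,z); d=Q-P
    print(n,np.round(P[:2]*1000,1),np.round(Q[:2]*1000,1),"ang",round(np.degrees(np.arctan2(d[1],d[0])),2),"len",round(np.linalg.norm(d)*1000,1),"res",round(r,2),round(o,2)); return P,Q
e("bar up",(120,495),(572,52),.207)
e("bar low",(165,550),(520,225),.207)
e("rail low (z0)",(172,597),(520,240),.0)
e("rail left z0",(45,462),(172,597),.0)
e("rail up z25?",(45,455),(395,120),.025)
e("mat l",(0,0),(1,1),0) if 0 else 0
m=lambda x,y:(190+x/4-298)*4
F=lambda x,y:((190+x/4-298)*4,(145+y/4-105)*4)
for n,a,b in [("mat top",(73,66),(272,42)),("mat r",(272,42),(300,360)),("mat b",(300,360),(93,384)),("mat l",(93,384),(73,66))]:
    e(n,F(*a),F(*b),.003)
for n,a,b in [("blue r",(182,98),(204,162)),("blue b",(204,162),(128,188)),("blue l",(128,188),(100,122))]:
    e(n,F(*a),F(*b),.033,w=2,trim=.15,ch=2)
E
```

```text
bar up [448.5  -4.9] [ 683.7 -256.6] ang -46.95 len 344.5 res 0.07 0.6
bar low [421.6 -25.6] [ 583.  -223.9] ang -50.85 len 255.6 res 0.95 1.0
rail low (z0) [402.8 -39.9] [ 631.8 -284.1] ang -46.84 len 334.7 res 0.06 0.7
rail left z0 [488.2  43. ] [400.4 -39.1] ang -136.9 len 120.1 res 0.05 0.68
rail up z25? [493.5  39. ] [ 713.6 -196. ] ang -46.87 len 322.1 res 0.07 0.85
mat top [659.6 309.8] [672.7 174.7] ang -84.48 len 135.8 res 0.08 0.57
mat r [671.  174.4] [456.  153.2] ang -174.36 len 216.0 res 0.07 0.65
mat b [454.8 154.7] [442.4 290. ] ang 95.24 len 135.8 res 0.08 0.72
mat l [443.2 291.9] [658.  312.6] ang 5.53 len 215.8 res 0.08 0.75
blue r [624.6 230. ] [581.5 215.1] ang -160.93 len 45.6 res 0.08 0.55
blue b [583.5 213.1] [566.3 261.7] ang 109.49 len 51.6 res 0.07 0.62
blue l [564.4 266.8] [610.4 282.2] ang 18.55 len 48.5 res 0.06 0.78
```

```bash
python3 - <<'E'
from h import *
t=cv2.imread("pics/a_top.png"); s=cv2.imread("pics/a_side.png")
a=cv2.resize(t[164:204,205:253],None,fx=8,fy=8,interpolation=cv2.INTER_CUBIC)
b=cv2.resize(s[230:278,200:248],None,fx=8,fy=8,interpolation=cv2.INTER_CUBIC)
a=cv2.copyMakeBorder(a,0,64,0,0,cv2.BORDER_CONSTANT)
cv2.imwrite("pics/a_blue.png",np.clip(np.hstack([a,b]).astype(float)*1.5,0,255).astype(np.uint8))
E
```

```text
(no output)
```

View pics/a_blue.png

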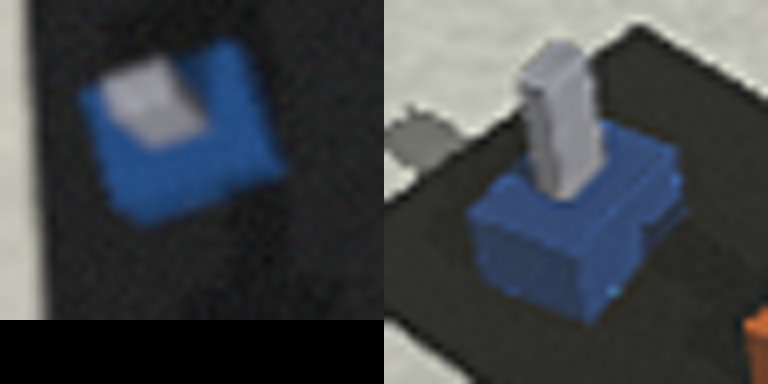

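```bash
python3 - <<'E'
from h import *
T=load("a","top");S=load("a","side")
f=lambda x,y:(205+x/8-.5,164+y/8-.5)
g=lambda x,y:(200+(x-384)/8-.5,230+y/8-.5)
for n,a,b in [("left",(80,95),(470,210)),("near",(135,225),(586,255)),("nearbot",(135,225),(590,322)),("right",(285,172),(682,148)),("tab l",(100,78),(522,75)),("tab r",(160,55),(588,48)),("tab near",(125,108),(535,92))]:
    p,e=tri(T,f(*a),S,g(*b)); print(n,np.round(p*1000,1),round(e*1000,1), "top z33/z3/z79",[np.round(onz(T,f(*a),z)[:2]*1000,1) for z in(.033,.003,.079)],"side",[np.round(onz(S,g(*b),z)[:2]*1000,1) for z in(.033,.003,.079)])
E
```

```text
left [611.  282.4  33.4] 0.0 top z33/z3/z79 [array([611.1, 282.5]), array([618.9, 291.4]), array([599.2, 268.9])] side [array([611.4, 282.2]), array([639.9, 267.5]), array([567.7, 304.6])]
near [570.7 266.5  30.2] 6.6 top z33/z3/z79 [array([567.5, 263.4]), array([573.9, 271.7]), array([557.7, 250.7])] side [array([571.5, 269.4]), array([598.2, 254.1]), array([530.6, 292.8])]
nearbot [573.4 271.1   4.7] 0.3 top z33/z3/z79 [array([567.5, 263.4]), array([573.9, 271.7]), array([557.7, 250.7])] side [array([549.1, 284.7]), array([574.8, 270.2]), array([509.8, 307. ])]
right [587.2 218.1  29.2] 6.6 top z33/z3/z79 [array([583.7, 215. ]), array([590.6, 221.7]), array([573.1, 204.7])] side [array([587.1, 221.7]), array([614.5, 204.3]), array([545.1, 248.4])]
tab l [603.7 262.1  79.1] 1.8 top z33/z3/z79 [array([616.7, 276.1]), array([624.6, 284.8]), array([604.4, 262.8])] side [array([649.2, 236. ]), array([679.4, 219.2]), array([602.8, 261.7])]
tab r [607.8 241.3  75.6] 10.9 top z33/z3/z79 [array([623.8, 256.6]), array([632. , 264.6]), array([611.3, 244.2])] side [array([644.6, 214. ]), array([674.6, 196.2]), array([598.5, 241.2])]
tab near [598.4 258.5  72. ] 5.0 top z33/z3/z79 [array([606.4, 267.6]), array([614., 276.]), array([594.7, 254.7])] side [array([639.8, 237.8]), array([669.7, 221.1]), array([594.1, 263.4])]
```

```bash
cat >> h.py <<'E'
from scipy.spatial.transform import Rotation as Ro
RA=np.radians(-46.87); EY=np.array([np.cos(RA),np.sin(RA),0]); EX=np.array([EY[1],-EY[0],0]); EZ=np.array([0,0,1.])
RO=np.array([.5654,-.1110,0])
def rail(x,y,z): return RO+(x*EX+y*EY+z*EZ)/1000
def torail(p): d=np.asarray(p)-RO; return np.round(np.array([d@EX,d@EY,d[2]])*1000,1)
def Rt(yaw,lean):
    y=np.array([np.cos(np.radians(yaw)),np.sin(np.radians(yaw)),0]); b=np.array([-y[1],y[0],0]) # b: dir of the upper end
    l=np.radians(lean); z=-np.sin(l)*b-np.cos(l)*EZ
    return np.c_[np.cross(y,z),y,z]
def go(p,R,back=0.,grasp=True):
    """p grasp point"""
    s=read_state(); R0=s["tool_rot"]; t=np.asarray(p)-R[:,2]*((.003 if grasp else 0)+back)
    d=R0.T@(t-s["tcp_pos"])/.05; r=np.degrees(Ro.from_matrix(R0.T@R).as_rotvec())/8
    print("t",round(s["time_s"],2),"delta",np.round(d,3).tolist(),"dr",np.round(r,3).tolist(),"rows",round(max(np.linalg.norm(d)*50/62.5,np.linalg.norm(r)*8/10.7),1))
def st():
    s=read_state(); g=s["tcp_pos"]+.003*s["tool_rot"][:,2]
    print("t",round(s["time_s"],2),"grasp",np.round(g*1000,1),"rail",torail(g),"q",np.round(s["qpos"],2),"F",np.round(s["force"],1),"w",round(s["grip_width"]*88,1)); return s
E
python3 - <<'E'
from h import *
go([.40,-.25,.42],Rt(-30,0))
E
```

```text
t 0.1 delta [5.675, -4.96, -3.575] dr [-0.01, -0.003, -4.873] rows 6.7
```

carry_out(
  delta_pos=[
    [0,0,-2],
    [1.5,-1,-3.5],
    [3,-2.5,-3.5],
    [4.5,-4,-3.5],
    [5.7,-5,-3.5],
    [5.7,-5,-3.5],
    [5.7,-5,-3.5],
  ],
  dr=[
    [0,0,0],
    [0,0,-1],
    [0,0,-2],
    [0,0,-3],
    [0,0,-4],
    [0,0,-4.9],
    [0,0,-4.9],
  ],
  claw=0,
  newtons=25,
)

```text
time_s: 0.98
tcp_pos: [0.385, -0.2769, 0.4149]
tool_rot: [[0.495, 0.869, -0.001], [0.869, -0.495, 0.001], [0.001, -0.001, -1.0]]
force: [0.6, -0.7, -0.3]
grip_width: 0.5
```

```bash
python3 - <<'E'
from h import *
st()
go([.58,.20,.35],Rt(10,20))
E
```

```text
t 0.97 grasp [ 385.  -276.9  411.9] rail [245.1  -2.3 411.9] q [ 0.82  0.06 -0.32  1.65  0.02  1.43 -0.02] F [ 0.6 -0.7 -0.3] w 44.0
t 0.97 delta [10.233, -1.347, 1.25] dr [-0.873, -2.406, -4.909] rows 8.3
```

carry_out(
  delta_pos=[
    [1.2,0,0],
    [2.5,0,0],
    [3.7,-0.3,0],
    [5,-0.6,0.2],
    [6.3,-0.8,0.4],
    [7.6,-1,0.6],
    [9,-1.2,0.9],
    [10.2,-1.3,1.2],
  ],
  dr=[
    [-0.1,-0.3,-0.6],
    [-0.2,-0.6,-1.2],
    [-0.3,-0.9,-1.8],
    [-0.4,-1.2,-2.4],
    [-0.5,-1.5,-3],
    [-0.7,-1.8,-3.7],
    [-0.8,-2.1,-4.3],
    [-0.9,-2.4,-4.9],
  ],
)

```text
time_s: 1.98
tcp_pos: [0.5723, 0.1786, 0.3604]
tool_rot: [[-0.163, 0.985, 0.064], [0.925, 0.175, -0.338], [-0.344, 0.004, -0.939]]
force: [0.9, -0.6, 0.2]
grip_width: 0.501
```

```bash
python3 - <<'E'
from h import *
st()
go([.6,.252,.066],Rt(18.8,32),back=.12)
E
```

```text
t 1.98 grasp [572.5 177.6 357.6] rail [-202.5 -205.8  357.6] q [-0.05  0.45 -0.76  1.43  0.59  1.6  -0.66] F [ 0.9 -0.6  0.2] w 44.1
t 1.98 delta [3.785, 0.589, 2.664] dr [-0.454, -1.479, -0.994] rows 3.7
```

carry_out(
  delta_pos=[
    [1,0.1,0.6],
    [2,0.3,1.3],
    [3,0.5,2],
    [3.8,0.6,2.65],
    [3.8,0.6,2.65],
    [3.8,0.6,2.65],
  ],
  dr=[
    [-0.1,-0.4,-0.3],
    [-0.2,-0.8,-0.5],
    [-0.3,-1.2,-0.8],
    [-0.45,-1.5,-1],
    [-0.45,-1.5,-1],
    [-0.45,-1.5,-1],
  ],
)

```text
time_s: 2.72
tcp_pos: [0.5798, 0.3143, 0.1715]
tool_rot: [[-0.273, 0.947, 0.171], [0.801, 0.322, -0.504], [-0.532, -0.001, -0.846]]
force: [0.7, 0.2, 0.3]
grip_width: 0.499
```

```bash
python3 - <<'E'
from h import *
st()
go([.6,.252,.066],Rt(18.8,32),back=.0)
snap("b")
s=cv2.imread("pics/b_side.png");t=cv2.imread("pics/b_top.png")
a=cv2.resize(s[170:320,150:300],(400,400));b=cv2.resize(t[110:260,150:300],(400,400))
cv2.imwrite("pics/b2.png",np.hstack([a,b]))
E
```

```text
t 2.73 grasp [580.3 312.8 168.9] rail [-300.6 -299.1  168.9] q [-0.41  0.77 -0.67  1.44  0.87  1.55 -0.94] F [0.7 0.2 0.3] w 43.9
t 2.73 delta [0.015, -0.017, 2.423] dr [-0.006, 0.021, -0.001] rows 1.9
```

View pics/b2.png

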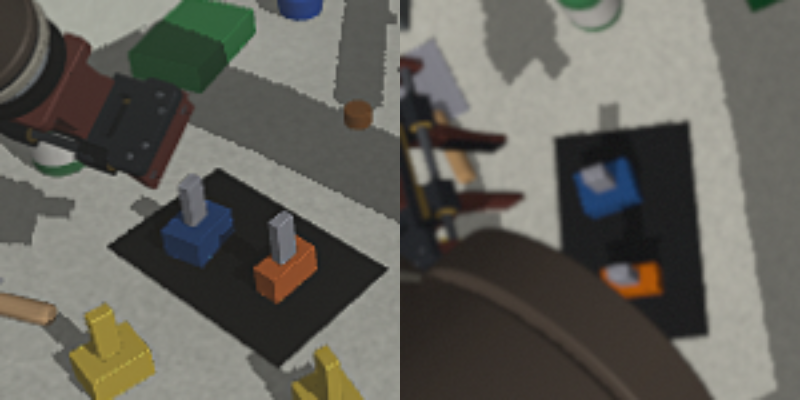

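carry_out(
  delta_pos=[
    [0,0,0.8],
    [0,0,1.6],
    [0,0,2.2],
    [0,0,2.42],
    [0,0,2.42],
  ],
  dr=[
    [0,0,0],
    [0,0,0],
    [0,0,0],
    [0,0,0],
    [0,0,0],
  ],
)

```text
time_s: 3.45
tcp_pos: [0.6023, 0.252, 0.0718]
tool_rot: [[-0.268, 0.948, 0.172], [0.803, 0.318, -0.503], [-0.532, 0.003, -0.847]]
force: [-0.4, 0.3, 0.2]
grip_width: 0.499
```

carry_out(
  delta_pos=[
    [0,0,0],
    [0,0,0],
    [0,0,0],
    [0,0,0],
    [0,0,0],
  ],
  dr=[
    [0,0,0],
    [0,0,0],
    [0,0,0],
    [0,0,0],
    [0,0,0],
  ],
  claw=1,
  newtons=40,
)

```text
time_s: 4.08
tcp_pos: [0.602, 0.2524, 0.0719]
tool_rot: [[-0.268, 0.948, 0.172], [0.803, 0.319, -0.503], [-0.532, 0.003, -0.847]]
force: [-0.8, 1.2, 1.5]
grip_width: 0.134
```

```bash
python3 - <<'E'
from h import *
st()
s=get_image("side")["frame"][170:320,150:300,::-1];t=get_image("top")["frame"][110:260,150:300,::-1]
cv2.imwrite("pics/c2.png",np.hstack([cv2.resize(s,(400,400)),cv2.resize(t,(400,400))]))
E
```

```text
t 4.08 grasp [602.6 250.9  69.3] rail [-274.5 -238.7   69.3] q [-0.33  0.85 -0.63  1.56  0.96  1.37 -0.99] F [-0.8  1.2  1.5] w 11.8
```

View pics/c2.png

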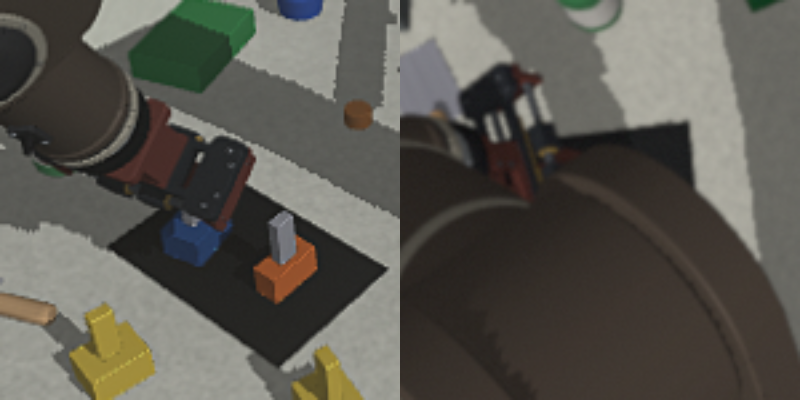

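carry_out(
  delta_pos=[
    [-0.4,0,-0.7],
    [-0.8,0,-1.3],
    [-1.3,0,-2.1],
    [-2,0,-3.2],
    [-2,0,-3.2],
  ],
  dr=[
    [0,0,0],
    [0,0,0],
    [0,0,0],
    [0,0,0],
    [0,0,0],
  ],
)

```text
time_s: 4.8
tcp_pos: [0.6025, 0.2538, 0.2653]
tool_rot: [[-0.264, 0.948, 0.177], [0.806, 0.318, -0.499], [-0.53, 0.011, -0.848]]
force: [-0.1, -0.2, -3.6]
grip_width: 0.131
```

```bash
python3 - <<'E'
from h import *
st()
T=load("a","top");S=load("a","side")
f=lambda x,y:(298+x/4-.4,105+y/4-.4)
g=lambda x,y:(290+x/5-.4,100+y/4-.4)
for n,a,z in [("A left corner",(187,362),.055),("A top",(249,302),.055),("A low",(213,397),.055),("A tab corner",(232,350),.101),("A tab top",(245,333),.101),("Btab top",(398,178),.101),("Btab left",(377,205),.101),("B left",(322,232),.055),("B low",(355,262),.055),("stop left",(72,466),.07),("stop up",(92,445),.07),("stop up bottom",(130,480),.07)]:
    print(n,torail(onz(T,f(*a),z)))
for n,a,z in [("A near top l",(167,405),.055),("A near top r",(307,403),.055),("A near bottom l",(168,433),.025),("A near bot r",(307,433),.025),("A far top l",(167,355),.055),("A tab tl",(203,322),.101),("A tab tr",(240,322),.101),("B near top l",(163,318),.055),("B near bot",(160,337),.025),("B tab tl",(196,228),.101),("stop nl",(172,525),.025),("stop top far l",(175,458),.07)]:
    print("S",n,torail(onz(S,g(*a),z)))
E
```

```text
t 4.8 grasp [603.  252.3 262.8] rail [-275.8 -239.5  262.8] q [-0.3   0.64 -0.69  1.43  0.84  1.6  -0.79] F [-0.1 -0.2 -3.6] w 11.6
A left corner [-26.7 -56.7  55. ]
A top [-26.5  -1.8  55. ]
A low [  0.3 -60.9  55. ]
A tab corner [ -8.4 -40.7 101. ]
A tab top [-10.2 -27.9 101. ]
Btab top [-12.5 106.9 101. ]
Btab left [ -9.7  85.4 101. ]
B left [-25.9  63.7  55. ]
B low [ 2.4 64.5 55. ]
stop left [ -28.7 -154.6   70. ]
stop up [ -29.4 -136.9   70. ]
stop up bottom [   2.  -135.5   70. ]
S A near top l [-30.6 -62.9  55. ]
S A near top r [ 46.3 -59.7  55. ]
S A near bottom l [-29.  -55.3  25. ]
S A near bot r [ 48.8 -54.4  25. ]
S A far top l [-29.2  -3.1  55. ]
S A tab tl [-11.4 -29.6 101. ]
S A tab tr [  8.9 -29.3 101. ]
S B near top l [-30.4  44.9  55. ]
S B near bot [-31.   64.1  25. ]
S B tab tl [-10.6  97.9 101. ]
S stop nl [ -29.3 -152.9   25. ]
S stop top far l [ -28.8 -139.7   70. ]
```

```bash
python3 - <<'E'
from h import *
go(rail(0,-108,91.5),Rt(-46.87,32.1),back=.16)
E
```

```text
t 4.8 delta [-3.025, -2.355, 2.702] dr [4.397, -0.058, 6.895] rows 6.1
```

carry_out(
  delta_pos=[
    [-0.4,-0.3,0.2],
    [-0.8,-0.7,0.5],
    [-1.3,-1,0.9],
    [-1.7,-1.3,1.3],
    [-2.2,-1.7,1.8],
    [-2.6,-2.1,2.2],
    [-3,-2.35,2.7],
    [-3.02,-2.35,2.7],
  ],
  dr=[
    [0.6,0,1],
    [1.2,0,1.9],
    [1.9,0,2.9],
    [2.5,0,3.9],
    [3.1,-0.05,4.9],
    [3.8,-0.05,5.9],
    [4.4,-0.06,6.9],
    [4.4,-0.06,6.9],
  ],
)

```text
time_s: 5.8
tcp_pos: [0.5548, 0.0218, 0.2271]
tool_rot: [[0.622, 0.676, -0.394], [0.57, -0.737, -0.363], [-0.536, 0.001, -0.844]]
force: [-0.0, -0.2, -2.9]
grip_width: 0.135
```

```bash
python3 - <<'E'
from h import *
st()
go(rail(0,-108,91.5),Rt(-46.87,32.1),back=.10)
E
```

```text
t 5.8 grasp [553.6  20.7 224.6] rail [ -81.4 -104.2  224.6] q [ 0.02  0.65 -0.46  1.44  0.44  1.68 -1.35] F [-0.  -0.2 -2.9] w 11.9
t 5.8 delta [0.04, -0.072, 1.12] dr [-0.029, 0.038, -0.066] rows 0.9
```

carry_out(
  delta_pos=[
    [0.04,-0.07,0.5],
    [0.04,-0.07,1.12],
    [0.04,-0.07,1.12],
    [0.04,-0.07,1.12],
  ],
  dr=[
    [-0.03,0.04,-0.07],
    [-0.03,0.04,-0.07],
    [-0.03,0.04,-0.07],
    [-0.03,0.04,-0.07],
  ],
)

```text
time_s: 6.3
tcp_pos: [0.5322, 0.0061, 0.1792]
tool_rot: [[0.618, 0.685, -0.387], [0.581, -0.729, -0.363], [-0.53, -0.0, -0.848]]
force: [0.8, 0.7, -2.9]
grip_width: 0.135
```

```bash
python3 - <<'E'
from h import *
st()
go(rail(0,-108,91.5),Rt(-46.87,32.1),back=.0)
o=snap("d")
s=o["side"]["frame"][90:250,260:420,::-1];t=o["top"]["frame"][110:270,290:450,::-1]
cv2.imwrite("pics/d2.png",np.clip(1.6*np.hstack([cv2.resize(s,(400,400)),cv2.resize(t,(400,400))]).astype(float),0,255).astype(np.uint8))
E
```

```text
t 6.3 grasp [531.    5.  176.7] rail [ -54.2 -108.1  176.7] q [ 0.04  0.65 -0.47  1.55  0.45  1.56 -1.37] F [ 0.8  0.7 -2.9] w 11.9
t 6.3 delta [-0.016, 0.002, 2.019] dr [0.004, -0.009, 0.011] rows 1.6
```

View pics/d2.png

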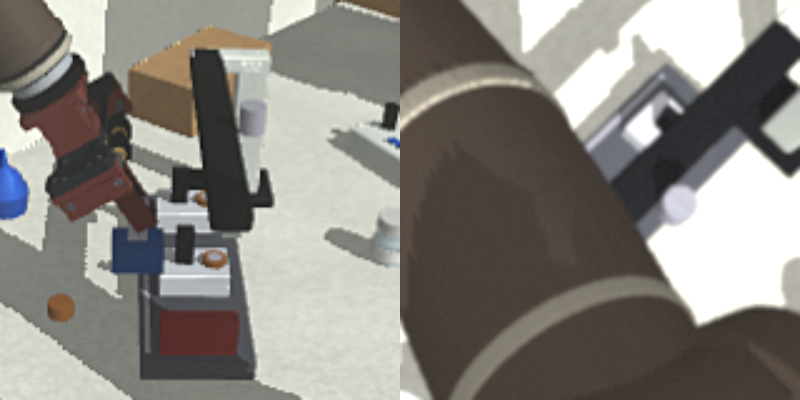

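carry_out(
  delta_pos=[
    [0,0,0.5],
    [0,0,1],
    [0,0,1.5],
    [0,0,1.85],
    [0,0,1.95],
    [0,0,1.98],
    [0,0,1.98],
  ],
  dr=[
    [0,0,0],
    [0,0,0],
    [0,0,0],
    [0,0,0],
    [0,0,0],
    [0,0,0],
    [0,0,0],
  ],
)

```text
time_s: 7.28
tcp_pos: [0.4949, -0.0293, 0.0961]
tool_rot: [[0.619, 0.685, -0.385], [0.581, -0.729, -0.363], [-0.529, 0.001, -0.849]]
force: [0.3, -0.3, -3.0]
grip_width: 0.129
```

```bash
python3 - <<'E'
from h import *
st()
o=snap("e")
s=o["side"]["frame"][130:250,300:400,::-1]
cv2.imwrite("pics/e2.png",np.clip(2*cv2.resize(s,None,fx=5,fy=5,interpolation=cv2.INTER_CUBIC).astype(float),0,255).astype(np.uint8))
E
```

```text
t 7.28 grasp [493.8 -30.3  93.6] rail [  -2.9 -107.8   93.6] q [ 0.09  0.69 -0.45  1.72  0.5   1.37 -1.41] F [ 0.3 -0.3 -3. ] w 11.4
```

View pics/e2.png

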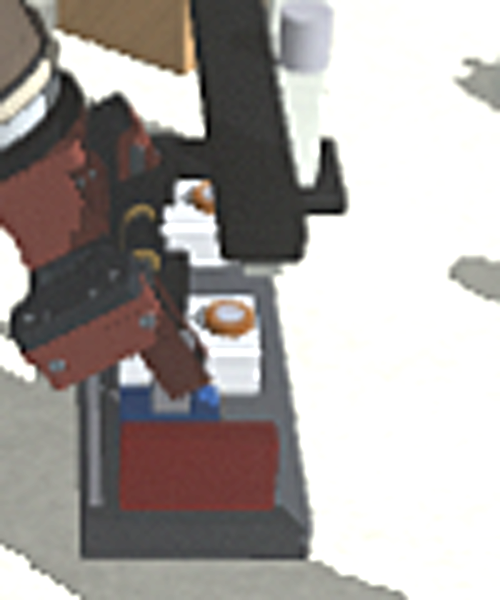

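carry_out(
  delta_pos=[
    [0.01,0,0.02],
    [0.025,0,0.04],
    [0.04,0,0.06],
    [0.04,0,0.06],
  ],
  dr=[
    [0,0,0],
    [0,0,0],
    [0,0,0],
    [0,0,0],
  ],
)

```text
time_s: 7.88
tcp_pos: [0.4952, -0.0291, 0.0938]
tool_rot: [[0.619, 0.685, -0.384], [0.581, -0.728, -0.363], [-0.529, 0.002, -0.849]]
force: [-0.8, 1.6, 7.4]
grip_width: 0.134
```

```bash
python3 - <<'E'
from h import *
st()
E
```

```text
t 7.88 grasp [494.  -30.2  91.2] rail [  -3.2 -107.8   91.2] q [ 0.09  0.69 -0.45  1.72  0.51  1.37 -1.41] F [-0.8  1.6  7.4] w 11.8
```

carry_out(
  delta_pos=[
    [0,0,0],
    [0,0,0],
    [0,0,0],
    [0,0,0],
  ],
  dr=[
    [0,0,0],
    [0,0,0],
    [0,0,0],
    [0,0,0],
  ],
  claw=0.45,
)

```text
time_s: 8.38
tcp_pos: [0.4951, -0.0291, 0.0937]
tool_rot: [[0.619, 0.685, -0.385], [0.581, -0.729, -0.363], [-0.529, 0.002, -0.849]]
force: [-0.1, 0.2, 0.4]
grip_width: 0.271
```

```bash
python3 - <<'E'
from h import *
st()
E
```

```text
t 8.38 grasp [493.9 -30.2  91.1] rail [  -3.1 -107.8   91.1] q [ 0.09  0.69 -0.45  1.72  0.51  1.37 -1.41] F [-0.1  0.2  0.4] w 23.9
```

carry_out(
  delta_pos=[
    [0,0,-0.6],
    [0,0,-1.2],
    [0,0,-1.8],
    [0,0,-1.8],
  ],
  dr=[
    [0,0,0],
    [0,0,0],
    [0,0,0],
    [0,0,0],
  ],
)

```text
time_s: 8.88
tcp_pos: [0.531, 0.0048, 0.1712]
tool_rot: [[0.62, 0.686, -0.381], [0.582, -0.728, -0.363], [-0.526, 0.003, -0.85]]
force: [-0.4, 0.0, -0.9]
grip_width: 0.273
```

```bash
python3 - <<'E'
from h import *
st()
go(rail(0,-30,86),Rt(-46.87,32),back=.085)
o=snap("f")
S=o["side"];T=o["top"]
s=S["frame"][130:250,300:400,::-1]
cv2.imwrite("pics/f2.png",np.clip(2*cv2.resize(s,None,fx=5,fy=5,interpolation=cv2.INTER_CUBIC).astype(float),0,255).astype(np.uint8))
E
```

```text
t 8.88 grasp [529.8   3.7 168.7] rail [ -52.4 -108.   168.7] q [ 0.05  0.65 -0.47  1.57  0.46  1.54 -1.37] F [-0.4  0.  -0.9] w 24.0
t 8.88 delta [-0.015, 1.56, 0.265] dr [0.029, -0.031, 0.006] rows 1.3
```

View pics/f2.png

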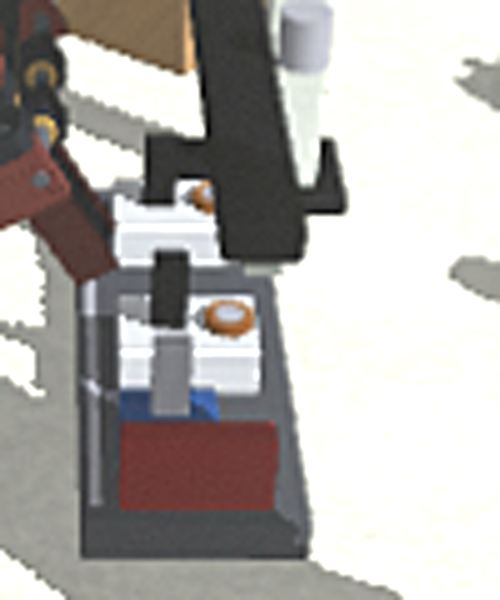

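```bash
python3 - <<'E'
from h import *
S=load("f","side")
for p in [(153,252),(189,252)]: print("tabtop far edge",torail(onz(S,(300+p[0]/5-.4,130+p[1]/5-.4),.101)))
for p in [(120,352),(258,352)]: print("A top front",torail(onz(S,(300+p[0]/5-.4,130+p[1]/5-.4),.055)))
for p in [(120,388),(258,390)]: print("A bot front",torail(onz(S,(300+p[0]/5-.4,130+p[1]/5-.4),.025)))
E
```

```text
tabtop far edge [-11.4 -29.1 101. ]
tabtop far edge [  8.4 -28.8 101. ]
A top front [-28.9 -59.   55. ]
A top front [ 47.  -58.1  55. ]
A bot front [-27.9 -52.3  25. ]
A bot front [ 49.5 -53.3  25. ]
```

carry_out(
  delta_pos=[
    [0,0.7,0],
    [0,1.52,0.1],
    [0,1.52,0.26],
    [0,1.52,0.26],
  ],
  dr=[
    [0,0,0],
    [0,0,0],
    [0.03,-0.03,0],
    [0.03,-0.03,0],
  ],
  claw=0.25,
)

```text
time_s: 9.48
tcp_pos: [0.5747, -0.0572, 0.1569]
tool_rot: [[0.615, 0.683, -0.394], [0.579, -0.731, -0.363], [-0.535, -0.005, -0.845]]
force: [0.3, -0.0, 0.6]
grip_width: 0.377
```

```bash
python3 - <<'E'
from h import *
st()
go(rail(-1,-32,87),Rt(-46.87,32),back=.0)
o=snap("g")
s=o["side"]["frame"][130:250,300:400,::-1]
cv2.imwrite("pics/g2.png",np.clip(2*cv2.resize(s,None,fx=5,fy=5,interpolation=cv2.INTER_CUBIC).astype(float),0,255).astype(np.uint8))
E
```

```text
t 9.47 grasp [573.6 -58.3 154.3] rail [-42.  -32.9 154.3] q [ 0.11  0.72 -0.43  1.47  0.51  1.56 -1.27] F [ 0.3 -0.   0.6] w 33.2
t 9.47 delta [0.028, 0.024, 1.576] dr [-0.031, 0.047, 0.011] rows 1.3
```

View pics/g2.png

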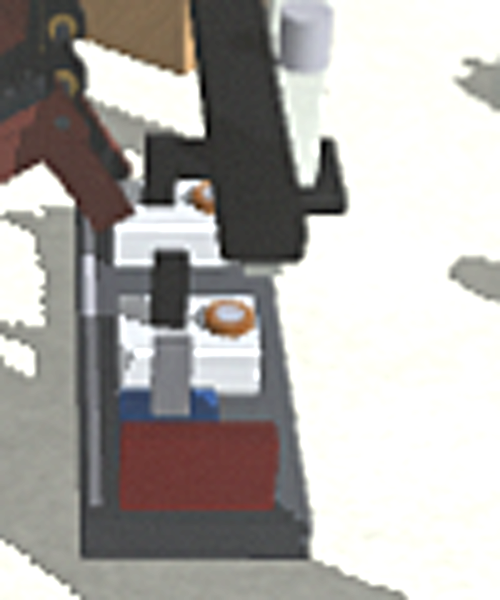

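carry_out(
  delta_pos=[
    [0.03,0.02,0.5],
    [0.03,0.02,1],
    [0.03,0.02,1.45],
    [0.03,0.02,1.57],
    [0.03,0.02,1.57],
  ],
  dr=[
    [0,0,0],
    [-0.03,0.04,0],
    [-0.03,0.04,0],
    [-0.03,0.04,0],
    [-0.03,0.04,0],
  ],
)

```text
time_s: 10.2
tcp_pos: [0.5465, -0.0837, 0.0912]
tool_rot: [[0.617, 0.686, -0.385], [0.583, -0.727, -0.363], [-0.529, -0.0, -0.849]]
force: [-0.1, -0.1, 0.0]
grip_width: 0.376
```

carry_out(
  delta_pos=[
    [0,0,0],
    [0,0,0],
    [0,0,0],
    [0,0,0],
  ],
  dr=[
    [0,0,0],
    [0,0,0],
    [0,0,0],
    [0,0,0],
  ],
  claw=1,
  newtons=30,
)

```text
time_s: 10.7
tcp_pos: [0.549, -0.0848, 0.092]
tool_rot: [[0.62, 0.687, -0.38], [0.582, -0.727, -0.364], [-0.526, 0.005, -0.85]]
force: [7.5, -4.4, -1.7]
grip_width: 0.133
```

```bash
python3 - <<'E'
from h import *
s=st(); print(EY@s["force"],EX@s["force"])
go(rail(-1,-67,87),Rt(-46.87,32),back=.0)
E
```

```text
t 10.7 grasp [547.9 -85.9  89.4] rail [ -4.3 -30.3  89.4] q [ 0.14  0.75 -0.41  1.6   0.55  1.4  -1.3 ] F [ 7.5 -4.4 -1.7] w 11.7
8.31879228339867 -2.476371877110259
t 10.7 delta [-0.03, -0.735, 0.072] dr [0.044, -0.032, 0.008] rows 0.6
```

carry_out(
  delta_pos=[
    [0,-0.15,0],
    [0,-0.3,0],
    [0,-0.45,0],
    [0,-0.6,0],
    [0,-0.65,0],
    [0,-0.65,0],
  ],
  dr=[
    [0,0,0],
    [0,0,0],
    [0,0,0],
    [0,0,0],
    [0,0,0],
    [0,0,0],
  ],
)

```text
time_s: 11.45
tcp_pos: [0.5284, -0.0629, 0.092]
tool_rot: [[0.622, 0.687, -0.377], [0.581, -0.727, -0.366], [-0.525, 0.008, -0.851]]
force: [6.1, -5.8, -4.4]
grip_width: 0.135
```

```bash
python3 - <<'E'
from h import *
s=st(); print(EY@s["force"],EX@s["force"])
o=snap("i")
s=o["side"]["frame"][130:250,300:400,::-1]
cv2.imwrite("pics/i2.png",np.clip(2*cv2.resize(s,None,fx=5,fy=5,interpolation=cv2.INTER_CUBIC).astype(float),0,255).astype(np.uint8))
E
```

```text
t 11.45 grasp [527.3 -64.   89.4] rail [ -4.3 -60.4  89.4] q [ 0.12  0.72 -0.43  1.65  0.54  1.38 -1.35] F [ 6.1 -5.8 -4.4] w 11.8
8.383314279360395 -0.4922702301129518
```

View pics/i2.png

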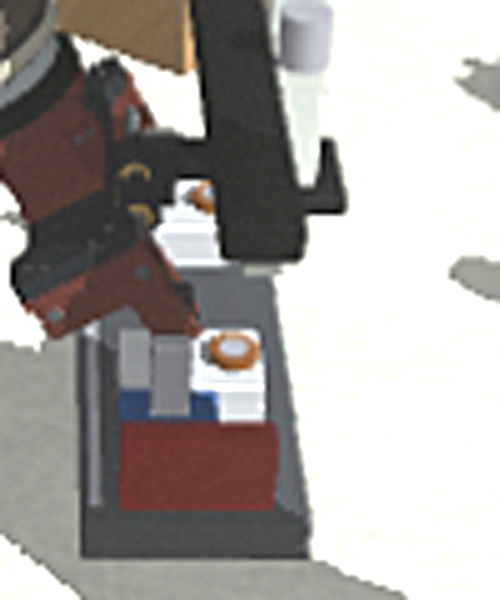

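carry_out(
  delta_pos=[
    [0,-0.06,0],
    [0,-0.1,0],
    [0,-0.14,0],
    [0,-0.17,0],
    [0,-0.17,0],
  ],
  dr=[
    [0,0,0],
    [0,0,0],
    [0,0,0],
    [0,0,0],
    [0,0,0],
  ],
)

```text
time_s: 12.18
tcp_pos: [0.5247, -0.059, 0.092]
tool_rot: [[0.624, 0.686, -0.373], [0.58, -0.727, -0.368], [-0.524, 0.013, -0.852]]
force: [7.5, -7.8, -5.5]
grip_width: 0.133
```

```bash
python3 - <<'E'
from h import *
s=st(); print(EY@s["force"],EX@s["force"])
E
```

```text
t 12.18 grasp [523.6 -60.1  89.4] rail [ -4.3 -65.7  89.4] q [ 0.12  0.72 -0.43  1.66  0.54  1.38 -1.36] F [ 7.5 -7.8 -5.5] w 11.7
10.86767294046467 -0.13784278654172066
```

carry_out(
  delta_pos=[
    [0,-0.04,0],
    [0,-0.07,0],
    [0,-0.1,0],
    [0,-0.1,0],
  ],
  dr=[
    [0,0,0],
    [0,0,0],
    [0,0,0],
    [0,0,0],
  ],
)

```text
time_s: 12.68
tcp_pos: [0.524, -0.0582, 0.092]
tool_rot: [[0.627, 0.686, -0.369], [0.578, -0.727, -0.37], [-0.522, 0.019, -0.853]]
force: [10.3, -10.3, -6.8]
grip_width: 0.137
```

```bash
python3 - <<'E'
from h import *
s=st(); print(EY@s["force"],EX@s["force"])
E
```

```text
t 12.68 grasp [522.9 -59.3  89.4] rail [ -4.3 -66.8  89.4] q [ 0.12  0.72 -0.43  1.67  0.54  1.37 -1.37] F [ 10.3 -10.3  -6.8] w 12.0
14.557822928785018 -0.5311466683083355
```

carry_out(
  delta_pos=[
    [0,-0.06,0],
    [0,-0.12,0],
    [0,-0.14,0],
    [0,-0.14,0],
  ],
  dr=[
    [0,0,0],
    [0,0,0],
    [0,0,0],
    [0,0,0],
  ],
)

```text
time_s: 13.18
tcp_pos: [0.5239, -0.0581, 0.092]
tool_rot: [[0.632, 0.686, -0.361], [0.575, -0.727, -0.374], [-0.519, 0.029, -0.854]]
force: [16.4, -16.1, -9.7]
grip_width: 0.136
```

```bash
python3 - <<'E'
from h import *
s=st(); print(EY@s["force"],EX@s["force"])
o=snap("j")
s=o["side"]["frame"][130:250,300:400,::-1]
cv2.imwrite("pics/j2.png",np.clip(2*cv2.resize(s,None,fx=5,fy=5,interpolation=cv2.INTER_CUBIC).astype(float),0,255).astype(np.uint8))
E
```

```text
t 13.18 grasp [522.8 -59.2  89.4] rail [ -4.3 -66.9  89.4] q [ 0.11  0.71 -0.43  1.68  0.55  1.36 -1.38] F [ 16.4 -16.1  -9.7] w 12.0
22.998289915536304 -0.928027948141775
```

View pics/j2.png

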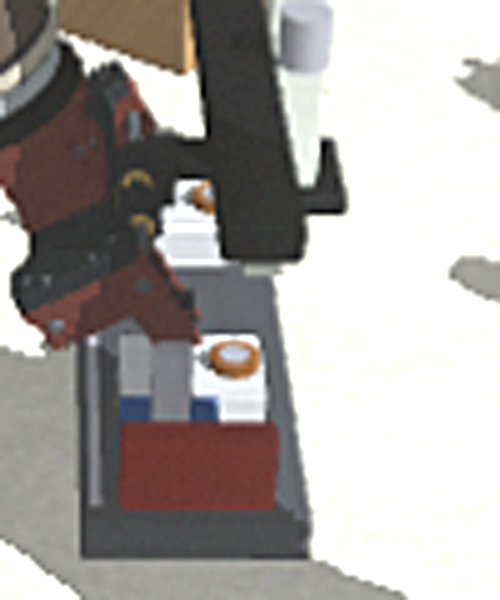

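carry_out(
  delta_pos=[
    [0,0,0],
    [0,0,0],
    [0,0,0],
  ],
  dr=[
    [0,0,0],
    [0,0,0],
    [0,0,0],
  ],
)

```text
time_s: 13.65
tcp_pos: [0.524, -0.0582, 0.0919]
tool_rot: [[0.632, 0.686, -0.36], [0.575, -0.727, -0.375], [-0.519, 0.029, -0.854]]
force: [2.1, -3.0, -3.2]
grip_width: 0.137
```

```bash
python3 - <<'E'
from h import *
s=st(); print(EY@s["force"],EX@s["force"])
go(rail(-4.3,-66.8,89.4),Rt(-46.87,32))
E
```

```text
t 13.65 grasp [522.9 -59.3  89.4] rail [ -4.3 -66.8  89.4] q [ 0.11  0.71 -0.43  1.68  0.55  1.36 -1.38] F [ 2.1 -3.  -3.2] w 12.0
3.617684633053717 0.4940059146028595
t 13.65 delta [-0.0, 0.001, 0.0] dr [0.193, -0.09, -0.09] rows 0.2
```

carry_out(
  delta_pos=[
    [0,0,0],
    [0,0,0],
    [0,0,0],
  ],
  dr=[
    [0,0,0],
    [0,0,0],
    [0,0,0],
  ],
  claw=0.35,
)

```text
time_s: 14.02
tcp_pos: [0.5241, -0.0579, 0.0922]
tool_rot: [[0.632, 0.686, -0.36], [0.576, -0.727, -0.375], [-0.519, 0.03, -0.854]]
force: [-0.6, -0.4, -0.0]
grip_width: 0.323
```

carry_out(
  delta_pos=[
    [0,0,-0.5],
    [0,0,-1.1],
    [0,0,-1.7],
    [0,0,-1.7],
  ],
  dr=[
    [0,0,0],
    [0,0,0],
    [0.1,-0.05,-0.05],
    [0.2,-0.09,-0.09],
  ],
)

```text
time_s: 14.52
tcp_pos: [0.556, -0.0246, 0.1663]
tool_rot: [[0.62, 0.684, -0.384], [0.582, -0.729, -0.361], [-0.527, 0.0, -0.85]]
force: [0.9, 0.3, -0.1]
grip_width: 0.323
```

```bash
python3 - <<'E'
from h import *
s=st(); 
go(rail(-3,-115,91),Rt(-46.87,32.1),back=.085)
o=snap("k")
s=o["side"]["frame"][130:250,300:400,::-1]
cv2.imwrite("pics/k2.png",np.clip(2*cv2.resize(s,None,fx=5,fy=5,interpolation=cv2.INTER_CUBIC).astype(float),0,255).astype(np.uint8))
E
```

```text
t 14.53 grasp [554.8 -25.7 163.8] rail [-50.6 -69.5 163.8] q [ 0.08  0.69 -0.45  1.51  0.48  1.55 -1.32] F [ 0.9  0.3 -0.1] w 28.4
t 14.53 delta [-0.032, -0.91, 0.038] dr [0.006, -0.038, 0.005] rows 0.7
```

View pics/k2.png

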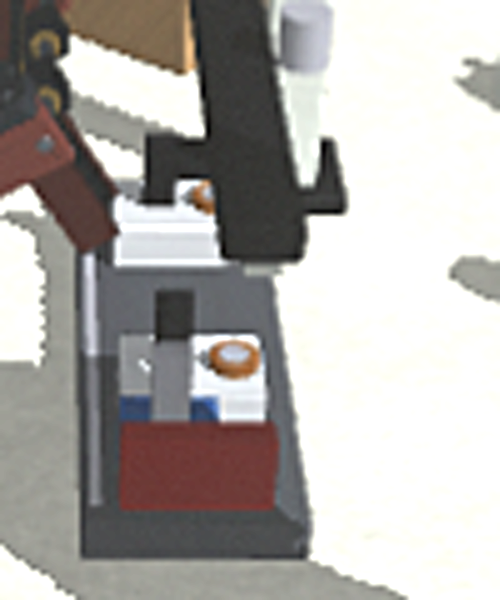

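carry_out(
  delta_pos=[
    [-0.01,-0.4,0],
    [-0.03,-0.91,0.04],
    [-0.03,-0.91,0.04],
    [-0.03,-0.91,0.04],
  ],
  dr=[
    [0,0,0],
    [0,0,0],
    [0,-0.04,0],
    [0,-0.04,0],
  ],
  claw=0.42,
)

```text
time_s: 15.12
tcp_pos: [0.5213, 0.0048, 0.1629]
tool_rot: [[0.616, 0.683, -0.392], [0.577, -0.73, -0.366], [-0.536, -0.001, -0.844]]
force: [-0.3, -0.1, -0.1]
grip_width: 0.292
```

```bash
python3 - <<'E'
from h import *
s=st(); 
go(rail(-3,-115,91),Rt(-46.87,32.1),back=.0)
E
```

```text
t 15.12 grasp [520.1   3.7 160.4] rail [ -45.4 -114.7  160.4] q [ 0.05  0.66 -0.47  1.59  0.46  1.53 -1.39] F [-0.3 -0.1 -0.1] w 25.7
t 15.12 delta [0.028, -0.005, 1.626] dr [-0.007, 0.039, 0.001] rows 1.3
```

carry_out(
  delta_pos=[
    [0.03,0,0.5],
    [0.03,0,1],
    [0.03,0,1.5],
    [0.03,0,1.62],
    [0.03,0,1.62],
  ],
  dr=[
    [0,0.04,0],
    [0,0.04,0],
    [0,0.04,0],
    [0,0.04,0],
    [0,0.04,0],
  ],
)

```text
time_s: 15.75
tcp_pos: [0.4908, -0.0243, 0.0939]
tool_rot: [[0.619, 0.683, -0.389], [0.579, -0.731, -0.362], [-0.531, -0.001, -0.847]]
force: [-0.2, -0.5, 0.6]
grip_width: 0.291
```

```bash
python3 - <<'E'
from h import *
s=st(); 
go(rail(-3,-115,91),Rt(-46.87,32.1),back=.0)
E
```

```text
t 15.75 grasp [489.7 -25.4  91.4] rail [  -3.3 -114.3   91.4] q [ 0.08  0.69 -0.45  1.73  0.5   1.37 -1.42] F [-0.2 -0.5  0.6] w 25.6
t 15.75 delta [-0.0, -0.015, 0.009] dr [-0.008, -0.001, -0.005] rows 0.0
```

Close gently at first, with a small y correction.

carry_out(
  delta_pos=[
    [0,-0.015,0.01],
    [0,-0.015,0.01],
    [0,-0.015,0.01],
    [0,-0.015,0.01],
  ],
  dr=[
    [0,0,0],
    [0,0,0],
    [0,0,0],
    [0,0,0],
  ],
  claw=1,
  newtons=12,
)

```text
time_s: 16.25
tcp_pos: [0.4909, -0.0237, 0.094]
tool_rot: [[0.619, 0.683, -0.387], [0.579, -0.73, -0.362], [-0.53, 0.0, -0.848]]
force: [3.7, 1.5, 3.3]
grip_width: 0.136
```

carry_out(
  delta_pos=[
    [0,0,0],
    [0,0,0],
  ],
  dr=[
    [0,0,0],
    [0,0,0],
  ],
  claw=1,
  newtons=40,
)

```text
time_s: 16.5
tcp_pos: [0.4909, -0.0237, 0.094]
tool_rot: [[0.619, 0.683, -0.387], [0.579, -0.73, -0.362], [-0.53, 0.001, -0.848]]
force: [3.2, -0.5, 1.0]
grip_width: 0.137
```

```bash
python3 - <<'E'
from h import *
s=st(); 
go(rail(-3,-115,91),Rt(-46.87,32.1),back=.0)
E
```

```text
t 16.5 grasp [489.8 -24.8  91.5] rail [  -3.7 -114.6   91.5] q [ 0.08  0.69 -0.45  1.73  0.5   1.37 -1.42] F [ 3.2 -0.5  1. ] w 12.1
t 16.5 delta [-0.007, -0.008, 0.016] dr [0.0, -0.011, -0.007] rows 0.0
```

carry_out(
  delta_pos=[
    [0,0,-0.2],
    [0,0,-0.6],
    [0,0,-1.1],
    [0,0,-1.7],
    [0,0,-2.1],
    [0,0,-2.1],
  ],
  dr=[
    [0,0,0],
    [0,0,0],
    [0,0,0],
    [0,0,0],
    [0,0,0],
    [0,0,0],
  ],
)

```text
time_s: 17.25
tcp_pos: [0.5321, 0.0157, 0.1838]
tool_rot: [[0.62, 0.684, -0.385], [0.58, -0.73, -0.361], [-0.528, 0.0, -0.849]]
force: [0.1, 0.0, -2.3]
grip_width: 0.132
```

```bash
python3 - <<'E'
from h import *
s=st(); 
go(rail(-3,-13,91.5),Rt(-46.87,32.1),back=.1)
o=snap("l")
S=o["side"]
s=S["frame"][90:250,270:430,::-1]
cv2.imwrite("pics/l2.png",np.clip(2*cv2.resize(s,None,fx=3.7,fy=3.7,interpolation=cv2.INTER_CUBIC).astype(float),0,255).astype(np.uint8))
E
```

```text
t 17.25 grasp [530.9  14.6 181.3] rail [ -60.7 -115.2  181.3] q [ 0.03  0.65 -0.47  1.55  0.45  1.57 -1.38] F [ 0.1  0.  -2.3] w 11.7
t 17.25 delta [-0.024, 2.045, 0.135] dr [0.003, -0.027, -0.0] rows 1.6
```

View pics/l2.png

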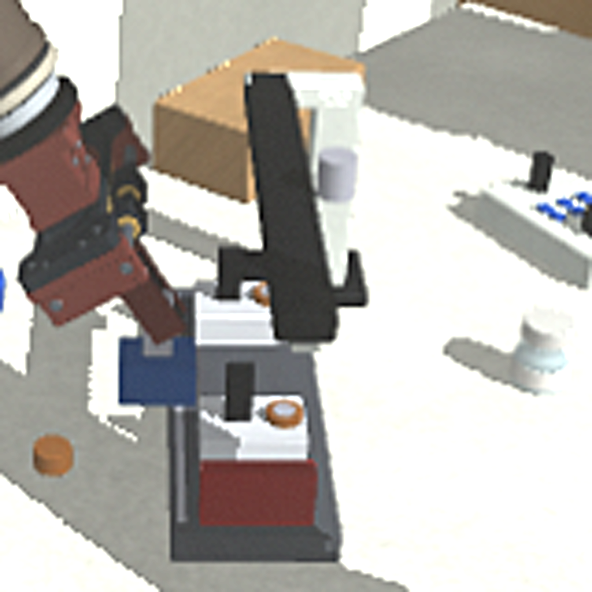

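```bash
python3 - <<'E'
from h import *
S=load("l","side");T=load("a","top")
p=(270+255/3.7,90+262/3.7)
for z in (0,.025,.055,.101,.15,.185): print(z,torail(onz(S,p,z)), proj(T,onz(S,p,z)))
s=S["frame"][145:185,315:375,::-1]
a=cv2.resize(s,(720,480),interpolation=cv2.INTER_CUBIC)
cv2.imwrite("pics/l3.png",np.clip(a.astype(float)*2.5+10,0,255).astype(np.uint8))
E
```

```text
0 [ 33.3 244.1   0. ] [[436.62746387 138.4342853 ]]
0.025 [ 29.6 201.9  25. ] [[427.72969291 144.87872621]]
0.055 [ 25.2 151.3  55. ] [[416.29698385 153.15621569]]
0.101 [ 18.4  73.7 101. ] [[396.95990382 167.14919955]]
0.15 [ 11.2  -8.9 150. ] [[373.55142666 184.07615587]]
0.185 [  6. -68. 185.] [[354.73593374 197.67231537]]
```

View pics/l3.png

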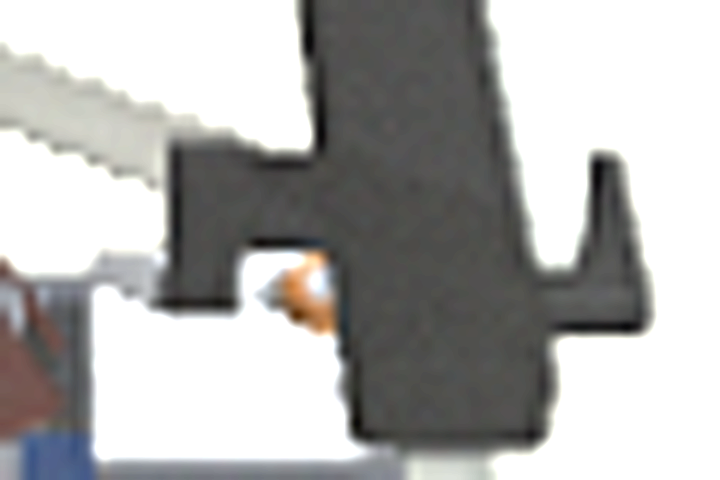

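```bash
python3 - <<'E'
from h import *
S=load("l","side")
f=lambda x,y:(315+x/12-.45,145+y/12-.45)
for n,p,z in [("tab base l",(165,303),.055),("tab base r",(238,303),.055),("B top far-left?",(97,285),.055),("B bot l",(95,460),.025),("tab top far l",(172,145),.101)]: print(n,torail(onz(S,f(*p),z)))
s=S["frame"][180:250,310:370,::-1]
cv2.imwrite("pics/l4.png",np.clip(cv2.resize(s,None,fx=8,fy=8,interpolation=cv2.INTER_CUBIC).astype(float)*1.2,0,255).astype(np.uint8))
E
```

```text
tab base l [-10.5  96.9  55. ]
tab base r [ 8.2 97.2 55. ]
B top far-left? [-27.7 105.3  55. ]
B bot l [-28.3  69.4  25. ]
tab top far l [-10.3  97.7 101. ]
```

View pics/l4.png

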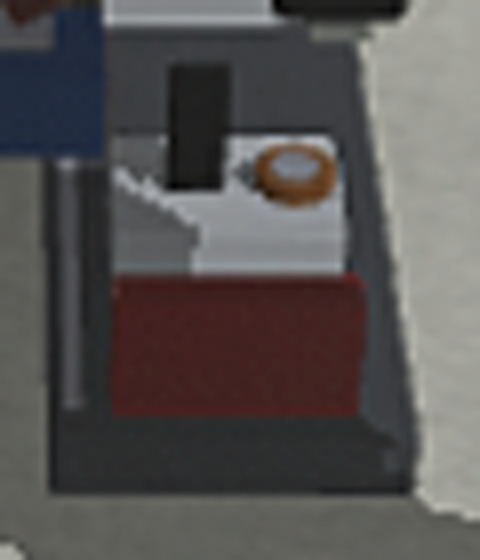

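carry_out(
  delta_pos=[
    [0,0.4,0],
    [0,1.1,0],
    [0,1.8,0.1],
    [-0.02,1.97,0.13],
    [-0.02,1.97,0.13],
    [-0.02,1.97,0.13],
  ],
  dr=[
    [0,0,0],
    [0,0,0],
    [0,0,0],
    [0,-0.03,0],
    [0,-0.03,0],
    [0,-0.03,0],
  ],
)

```text
time_s: 18.1
tcp_pos: [0.5946, -0.0596, 0.1772]
tool_rot: [[0.616, 0.684, -0.391], [0.579, -0.729, -0.365], [-0.534, -0.002, -0.845]]
force: [-0.2, 0.1, -2.0]
grip_width: 0.134
```

```bash
python3 - <<'E'
from h import *
s=st(); 
go(rail(-3,-16.7,93),Rt(-46.87,32.1),back=.0)
E
```

```text
t 18.1 grasp [593.4 -60.7 174.7] rail [-54.9 -17.5 174.7] q [ 0.1   0.73 -0.42  1.4   0.51  1.61 -1.24] F [-0.2  0.1 -2. ] w 11.8
t 18.1 delta [-0.004, 0.019, 1.935] dr [-0.008, 0.025, 0.009] rows 1.5
```

carry_out(
  delta_pos=[
    [0,0.03,0.5],
    [0,0.03,1],
    [0,0.03,1.5],
    [0,0.03,1.85],
    [0,0.03,1.93],
    [0,0.03,1.93],
  ],
  dr=[
    [0,0.02,0],
    [0,0.02,0],
    [0,0.02,0],
    [0,0.02,0],
    [0,0.02,0],
    [0,0.02,0],
  ],
)

```text
time_s: 18.85
tcp_pos: [0.5583, -0.0954, 0.096]
tool_rot: [[0.617, 0.684, -0.388], [0.58, -0.729, -0.363], [-0.531, -0.001, -0.847]]
force: [0.3, -1.3, -2.9]
grip_width: 0.138
```

```bash
python3 - <<'E'
from h import *
s=st(); 
go(rail(-3,-16.7,91),Rt(-46.87,32.1),back=.0)
E
```

```text
t 18.85 grasp [557.2 -96.5  93.5] rail [ -3.9 -16.2  93.5] q [ 0.16  0.76 -0.41  1.56  0.56  1.43 -1.28] F [ 0.3 -1.3 -2.9] w 12.2
t 18.85 delta [0.011, -0.01, 0.052] dr [-0.005, 0.0, 0.011] rows 0.0
```

carry_out(
  delta_pos=[
    [0.01,0,0.02],
    [0.025,0,0.04],
    [0.035,0,0.06],
    [0.035,0,0.06],
  ],
  dr=[
    [0,0,0],
    [0,0,0],
    [0,0,0],
    [0,0,0],
  ],
)

```text
time_s: 19.35
tcp_pos: [0.5588, -0.095, 0.094]
tool_rot: [[0.618, 0.685, -0.387], [0.58, -0.729, -0.363], [-0.531, -0.0, -0.847]]
force: [-1.1, 2.9, 6.2]
grip_width: 0.135
```

```bash
python3 - <<'E'
from h import *
s=st(); 
o=snap("m")
s=o["side"]["frame"][130:250,300:400,::-1]
cv2.imwrite("pics/m2.png",np.clip(1.3*cv2.resize(s,None,fx=5,fy=5,interpolation=cv2.INTER_CUBIC).astype(float),0,255).astype(np.uint8))
E
```

```text
t 19.35 grasp [557.7 -96.   91.5] rail [ -4.6 -16.2  91.5] q [ 0.15  0.76 -0.41  1.56  0.56  1.42 -1.28] F [-1.1  2.9  6.2] w 11.9
```

View pics/m2.png

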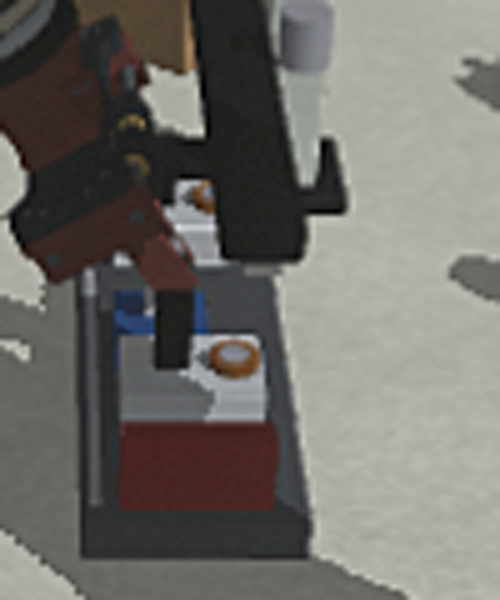

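carry_out(
  delta_pos=[
    [0,0,0],
    [0,0,0],
    [0,0,0],
  ],
  dr=[
    [0,0,0],
    [0,0,0],
    [0,0,0],
  ],
  claw=0.4,
)

```text
time_s: 19.82
tcp_pos: [0.5588, -0.0951, 0.094]
tool_rot: [[0.618, 0.684, -0.387], [0.58, -0.729, -0.363], [-0.531, -0.0, -0.847]]
force: [-0.4, -0.1, -0.1]
grip_width: 0.303
```

carry_out(
  delta_pos=[
    [0,0,-0.5],
    [0,0,-1.1],
    [0,0,-1.7],
    [0,0,-1.7],
  ],
  dr=[
    [0,0,0],
    [0,0,0],
    [0,0,0],
    [0,0,0],
  ],
)

```text
time_s: 20.32
tcp_pos: [0.593, -0.063, 0.1673]
tool_rot: [[0.619, 0.685, -0.384], [0.581, -0.728, -0.363], [-0.528, 0.001, -0.849]]
force: [-0.8, -0.2, -0.8]
grip_width: 0.299
```

```bash
python3 - <<'E'
from h import *
s=st(); 
go(rail(-1,93,88),Rt(-46.87,32),back=.085)
E
```

```text
t 20.32 grasp [591.9 -64.1 164.8] rail [-51.4 -16.2 164.8] q [ 0.11  0.73 -0.42  1.42  0.52  1.58 -1.24] F [-0.8 -0.2 -0.8] w 26.3
t 20.32 delta [-0.044, 2.183, 0.141] dr [0.017, -0.014, 0.009] rows 1.8
```

carry_out(
  delta_pos=[
    [0,0.8,0],
    [0,1.6,0],
    [-0.04,2.18,0.1],
    [-0.04,2.18,0.14],
    [-0.04,2.18,0.14],
  ],
  dr=[
    [0,0,0],
    [0,0,0],
    [0,0,0],
    [0,0,0],
    [0,0,0],
  ],
  claw=0.1,
)

```text
time_s: 20.95
tcp_pos: [0.6627, -0.1456, 0.1613]
tool_rot: [[0.618, 0.685, -0.386], [0.582, -0.728, -0.362], [-0.529, -0.001, -0.848]]
force: [0.7, 0.3, 0.0]
grip_width: 0.45
```

```bash
python3 - <<'E'
from h import *
s=st(); 
go(rail(-1,93,88),Rt(-46.87,32),back=.0)
o=snap("n")
s=o["side"]["frame"][130:250,300:400,::-1]
cv2.imwrite("pics/n2.png",np.clip(1.3*cv2.resize(s,None,fx=5,fy=5,interpolation=cv2.INTER_CUBIC).astype(float),0,255).astype(np.uint8))
E
```

```text
t 20.95 grasp [ 661.6 -146.7  158.8] rail [-45.8  91.8 158.8] q [ 0.17  0.84 -0.38  1.2   0.58  1.64 -1.09] F [0.7 0.3 0. ] w 39.6
t 20.95 delta [-0.01, 0.023, 1.675] dr [0.005, -0.006, 0.017] rows 1.3
```

View pics/n2.png

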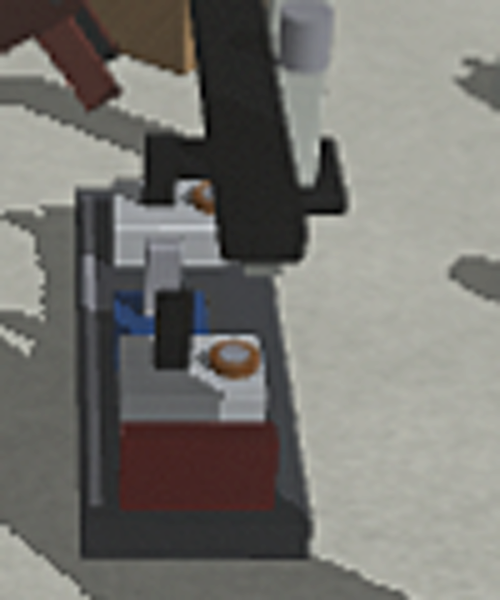

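carry_out(
  delta_pos=[
    [0,0.02,0.5],
    [0,0.02,0.9],
    [0,0.02,1.3],
    [0,0.02,1.6],
    [0,0.02,1.66],
    [0,0.02,1.66],
  ],
  dr=[
    [0,0,0],
    [0,0,0],
    [0,0,0],
    [0,0,0],
    [0,0,0],
    [0,0,0],
  ],
)

```text
time_s: 21.8
tcp_pos: [0.6322, -0.1756, 0.092]
tool_rot: [[0.618, 0.686, -0.384], [0.583, -0.727, -0.363], [-0.528, 0.0, -0.849]]
force: [0.4, 0.1, -0.5]
grip_width: 0.451
```

carry_out(
  delta_pos=[
    [0,0,0],
    [0,0,0],
    [0,0,0],
    [0,0,0],
    [0,0,0],
  ],
  dr=[
    [0,0,0],
    [0,0,0],
    [0,0,0],
    [0,0,0],
    [0,0,0],
  ],
  claw=1,
  newtons=20,
)

```text
time_s: 22.42
tcp_pos: [0.6329, -0.1754, 0.0925]
tool_rot: [[0.618, 0.687, -0.382], [0.583, -0.727, -0.363], [-0.527, 0.001, -0.85]]
force: [4.1, -0.1, 2.7]
grip_width: 0.135
```

```bash
python3 - <<'E'
from h import *
s=st(); print(EY@s["force"])
go(rail(-1,30,88),Rt(-46.87,32),back=.0)
E
```

```text
t 22.43 grasp [ 631.8 -176.5   89.9] rail [-3.7 93.2 89.9] q [ 0.22  0.86 -0.37  1.34  0.61  1.49 -1.12] F [ 4.1 -0.1  2.7] w 11.9
2.845584091422366
t 22.43 delta [-0.021, -1.264, 0.057] dr [0.023, -0.024, 0.019] rows 1.0
```

carry_out(
  delta_pos=[
    [0,-0.2,0],
    [0,-0.4,0],
    [0,-0.6,0],
    [0,-0.8,0],
    [0,-1,0],
    [0,-1.1,0],
    [0,-1.16,0],
    [0,-1.16,0],
  ],
  dr=[
    [0,0,0],
    [0,0,0],
    [0,0,0],
    [0,0,0],
    [0,0,0],
    [0,0,0],
    [0,0,0],
    [0,0,0],
  ],
)

```text
time_s: 23.42
tcp_pos: [0.5928, -0.1327, 0.0924]
tool_rot: [[0.618, 0.687, -0.383], [0.583, -0.727, -0.362], [-0.527, 0.0, -0.85]]
force: [2.6, 1.1, 2.6]
grip_width: 0.134
```

```bash
python3 - <<'E'
from h import *
s=st(); print(EY@s["force"])
o=snap("p")
s=o["side"]["frame"][130:250,300:400,::-1]
cv2.imwrite("pics/p2.png",np.clip(1.3*cv2.resize(s,None,fx=5,fy=5,interpolation=cv2.INTER_CUBIC).astype(float),0,255).astype(np.uint8))
E
```

```text
t 23.43 grasp [ 591.7 -133.8   89.9] rail [-3.6 34.6 89.9] q [ 0.19  0.81 -0.39  1.47  0.59  1.45 -1.21] F [2.6 1.1 2.6] w 11.8
0.9234519851554865
```

View pics/p2.png

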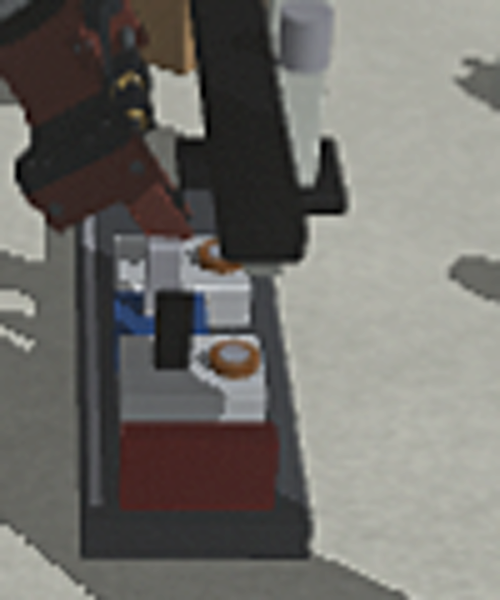

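carry_out(
  delta_pos=[
    [0,-0.03,0],
    [0,-0.06,0],
    [0,-0.08,0],
    [0,-0.08,0],
    [0,-0.08,0],
  ],
  dr=[
    [0,0,0],
    [0,0,0],
    [0,0,0],
    [0,0,0],
    [0,0,0],
  ],
)

```text
time_s: 24.15
tcp_pos: [0.5904, -0.1301, 0.0924]
tool_rot: [[0.618, 0.686, -0.383], [0.583, -0.727, -0.362], [-0.527, 0.001, -0.85]]
force: [5.2, -0.9, 0.9]
grip_width: 0.133
```

```bash
python3 - <<'E'
from h import *
s=st(); print(EY@s["force"])
E
```

```text
t 24.15 grasp [ 589.2 -131.2   89.9] rail [-3.6 31.1 89.9] q [ 0.19  0.8  -0.39  1.48  0.58  1.44 -1.21] F [ 5.2 -0.9  0.9] w 11.7
4.231925298206618
```

carry_out(
  delta_pos=[
    [0,-0.02,0],
    [0,-0.04,0],
    [0,-0.04,0],
    [0,-0.04,0],
  ],
  dr=[
    [0,0,0],
    [0,0,0],
    [0,0,0],
    [0,0,0],
  ],
)

```text
time_s: 24.65
tcp_pos: [0.5893, -0.1291, 0.0924]
tool_rot: [[0.619, 0.686, -0.382], [0.583, -0.727, -0.362], [-0.527, 0.002, -0.85]]
force: [6.4, -1.9, 0.7]
grip_width: 0.135
```

```bash
python3 - <<'E'
from h import *
s=st(); print(EY@s["force"])
E
```

```text
t 24.65 grasp [ 588.2 -130.2   89.9] rail [-3.5 29.6 89.9] q [ 0.19  0.8  -0.39  1.48  0.58  1.44 -1.22] F [ 6.4 -1.9  0.7] w 11.9
5.783394960092124
```

carry_out(
  delta_pos=[
    [0,-0.02,0],
    [0,-0.04,0],
    [0,-0.04,0],
  ],
  dr=[
    [0,0,0],
    [0,0,0],
    [0,0,0],
  ],
)

```text
time_s: 25.02
tcp_pos: [0.5892, -0.1289, 0.0925]
tool_rot: [[0.62, 0.686, -0.379], [0.582, -0.727, -0.364], [-0.526, 0.005, -0.851]]
force: [8.8, -2.8, -1.1]
grip_width: 0.131
```

```bash
python3 - <<'E'
from h import *
s=st(); print(EY@s["force"])
o=snap("q")
s=o["side"]["frame"][130:250,300:400,::-1]
cv2.imwrite("pics/q2.png",np.clip(1.3*cv2.resize(s,None,fx=5,fy=5,interpolation=cv2.INTER_CUBIC).astype(float),0,255).astype(np.uint8))
E
```

```text
t 25.02 grasp [ 588.1 -130.    89.9] rail [-3.5 29.4 89.9] q [ 0.19  0.8  -0.39  1.48  0.58  1.44 -1.22] F [ 8.8 -2.8 -1.1] w 11.6
8.046637182451235
```

View pics/q2.png

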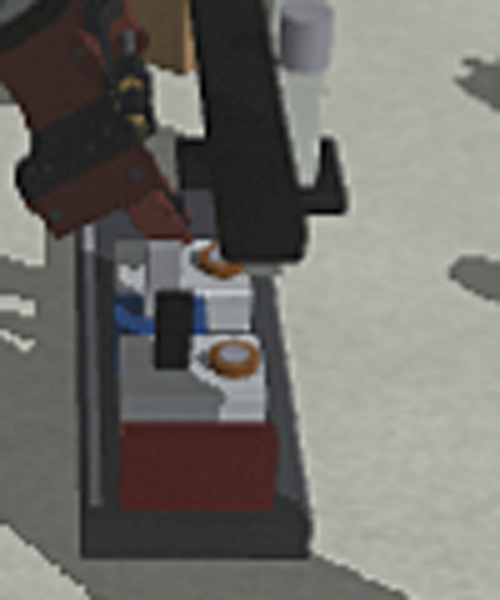

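carry_out(
  delta_pos=[
    [0,0,0],
    [0,0,0],
  ],
  dr=[
    [0,0,0],
    [0,0,0],
  ],
)

```text
time_s: 25.38
tcp_pos: [0.5893, -0.129, 0.0925]
tool_rot: [[0.62, 0.686, -0.379], [0.582, -0.727, -0.364], [-0.525, 0.005, -0.851]]
force: [4.9, -0.3, 1.0]
grip_width: 0.138
```

carry_out(
  delta_pos=[
    [0,0,0],
    [0,0,0],
    [0,0,0],
  ],
  dr=[
    [0,0,0],
    [0,0,0],
    [0,0,0],
  ],
  claw=0.4,
)

```text
time_s: 25.75
tcp_pos: [0.5887, -0.129, 0.0922]
tool_rot: [[0.62, 0.686, -0.381], [0.582, -0.727, -0.364], [-0.526, 0.004, -0.85]]
force: [-0.1, -0.7, -0.1]
grip_width: 0.3
```

carry_out(
  delta_pos=[
    [0,0,-0.5],
    [0,0,-1.1],
    [0,0,-1.6],
    [0,0,-1.6],
  ],
  dr=[
    [0,0,0],
    [0,0,0],
    [0,0,0],
    [0,0,0],
  ],
)

```text
time_s: 26.25
tcp_pos: [0.6201, -0.0988, 0.1613]
tool_rot: [[0.621, 0.687, -0.378], [0.583, -0.727, -0.363], [-0.524, 0.005, -0.852]]
force: [0.4, 0.5, -0.5]
grip_width: 0.302
```

```bash
python3 - <<'E'
from h import *
s=st(); 
go(rail(-4.6,-18.6,91),Rt(-46.87,32.1),back=.085)
E
```

```text
t 26.25 grasp [619.  -99.9 158.8] rail [-46.7  28.6 158.8] q [ 0.14  0.77 -0.41  1.35  0.55  1.59 -1.18] F [ 0.4  0.5 -0.5] w 26.6
t 26.25 delta [0.01, -0.942, -0.111] dr [0.05, -0.06, 0.008] rows 0.8
```

carry_out(
  delta_pos=[
    [0,-0.4,-0.11],
    [0.01,-0.94,-0.11],
    [0.01,-0.94,-0.11],
    [0.01,-0.94,-0.11],
  ],
  dr=[
    [0,0,0],
    [0.05,-0.06,0],
    [0.05,-0.06,0],
    [0.05,-0.06,0],
  ],
)

```text
time_s: 26.75
tcp_pos: [0.5897, -0.0628, 0.1652]
tool_rot: [[0.617, 0.684, -0.388], [0.58, -0.729, -0.364], [-0.532, -0.001, -0.847]]
force: [-1.2, -0.9, 0.2]
grip_width: 0.301
```

```bash
python3 - <<'E'
from h import *
s=st(); 
go(rail(-4.6,-18.6,91),Rt(-46.87,32.1),back=.0)
o=snap("r")
s=o["side"]["frame"][130:250,300:400,::-1]
cv2.imwrite("pics/r2.png",np.clip(1.3*cv2.resize(s,None,fx=5,fy=5,interpolation=cv2.INTER_CUBIC).astype(float),0,255).astype(np.uint8))
E
```

```text
t 26.75 grasp [588.6 -63.9 162.7] rail [-49.1 -18.5 162.7] q [ 0.11  0.73 -0.43  1.43  0.52  1.58 -1.25] F [-1.2 -0.9  0.2] w 26.5
t 26.75 delta [0.009, -0.002, 1.688] dr [0.0, 0.007, 0.007] rows 1.4
```

View pics/r2.png

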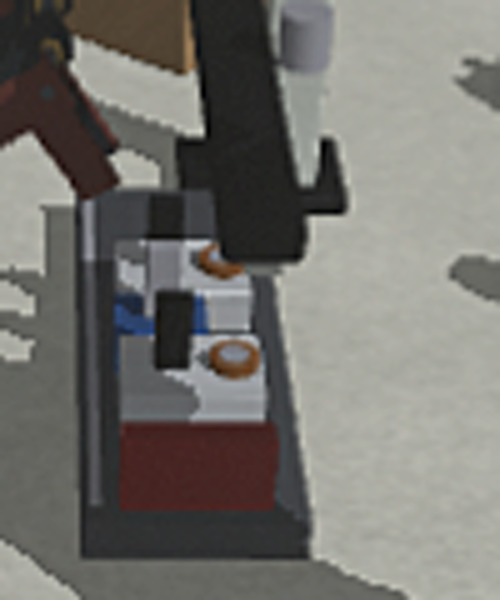

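carry_out(
  delta_pos=[
    [0.01,0,0.5],
    [0.01,0,1],
    [0.01,0,1.5],
    [0.01,0,1.68],
    [0.01,0,1.68],
  ],
  dr=[
    [0,0,0],
    [0,0,0],
    [0,0,0],
    [0,0,0],
    [0,0,0],
  ],
)

```text
time_s: 27.48
tcp_pos: [0.5578, -0.0939, 0.0937]
tool_rot: [[0.618, 0.683, -0.389], [0.578, -0.73, -0.363], [-0.532, -0.001, -0.847]]
force: [-0.3, 0.5, 0.5]
grip_width: 0.299
```

```bash
python3 - <<'E'
from h import *
s=st(); 
go(rail(-4.6,-18.6,91),Rt(-46.87,32.1),back=.0)
E
```

```text
t 27.48 grasp [556.6 -95.   91.2] rail [ -4.5 -17.7  91.2] q [ 0.15  0.76 -0.41  1.56  0.56  1.42 -1.29] F [-0.3  0.5  0.5] w 26.3
t 27.48 delta [0.003, -0.019, 0.002] dr [-0.007, 0.008, -0.004] rows 0.0
```

carry_out(
  delta_pos=[
    [0,-0.022,0],
    [0,-0.022,0],
  ],
  dr=[
    [0,0,0],
    [0,0,0],
  ],
)

```text
time_s: 27.72
tcp_pos: [0.5576, -0.0926, 0.0944]
tool_rot: [[0.619, 0.683, -0.388], [0.579, -0.73, -0.363], [-0.531, 0.0, -0.847]]
force: [-0.7, 0.7, 0.4]
grip_width: 0.304
```

carry_out(
  delta_pos=[
    [0,0,0],
    [0,0,0],
    [0,0,0],
    [0,0,0],
  ],
  dr=[
    [0,0,0],
    [0,0,0],
    [0,0,0],
    [0,0,0],
  ],
  claw=1,
  newtons=10,
)

```text
time_s: 28.22
tcp_pos: [0.558, -0.0924, 0.0947]
tool_rot: [[0.619, 0.683, -0.387], [0.579, -0.73, -0.363], [-0.531, 0.001, -0.848]]
force: [1.2, 0.6, 4.7]
grip_width: 0.136
```

```bash
python3 - <<'E'
from h import *
s=st(); print(EY@s["force"])
E
```

```text
t 28.23 grasp [556.9 -93.5  92.2] rail [ -5.7 -18.6  92.2] q [ 0.15  0.76 -0.41  1.56  0.56  1.42 -1.29] F [1.2 0.6 4.7] w 11.9
0.39543899077932293
```

carry_out(
  delta_pos=[
    [0,0,0],
    [0,0,0],
    [0,0,-0.2],
    [0,0,-0.6],
    [0,0,-1.1],
    [0,0,-1.6],
    [0,0,-2.1],
    [0,0,-2.1],
  ],
  dr=[
    [0,0,0],
    [0,0,0],
    [0,0,0],
    [0,0,0],
    [0,0,0],
    [0,0,0],
    [0,0,0],
    [0,0,0],
  ],
  claw=1,
  newtons=40,
)

```text
time_s: 29.22
tcp_pos: [0.6001, -0.0522, 0.1857]
tool_rot: [[0.62, 0.685, -0.383], [0.581, -0.729, -0.362], [-0.527, 0.002, -0.85]]
force: [1.0, 0.1, -3.2]
grip_width: 0.137
```

```bash
python3 - <<'E'
from h import *
s=st(); 
go([.603,.250,.26],Rt(18.8,32.1),back=.0)
o=snap("u")
s=o["side"]["frame"][110:250,290:410,::-1]
cv2.imwrite("pics/u2.png",np.clip(1.3*cv2.resize(s,None,fx=4,fy=4,interpolation=cv2.INTER_CUBIC).astype(float),0,255).astype(np.uint8))
E
```

```text
t 29.23 grasp [599.  -53.3 183.1] rail [-64.  -19.2 183.1] q [ 0.09  0.73 -0.43  1.38  0.51  1.62 -1.24] F [ 1.   0.1 -3.2] w 12.0
t 29.23 delta [2.748, -4.392, -3.524] dr [-4.331, -0.024, -6.963] rows 6.1
```

View pics/u2.png

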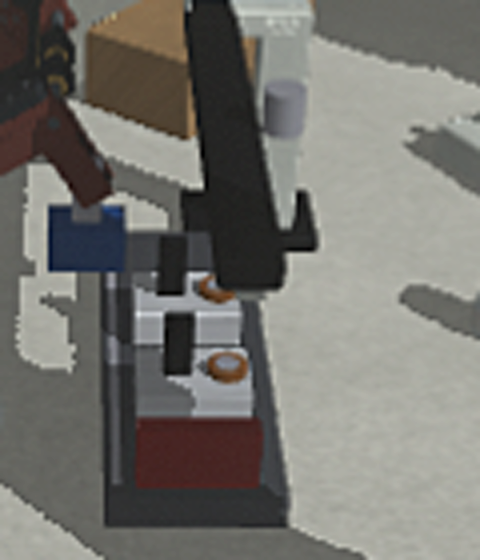

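carry_out(
  delta_pos=[
    [0,0,-0.9],
    [0.4,-0.6,-1.4],
    [0.8,-1.3,-1.8],
    [1.2,-2,-2.2],
    [1.6,-2.7,-2.6],
    [2,-3.4,-3],
    [2.5,-4,-3.3],
    [2.75,-4.4,-3.5],
  ],
  dr=[
    [0,0,0],
    [-0.6,0,-1],
    [-1.2,0,-2],
    [-1.9,0,-3],
    [-2.5,0,-4],
    [-3.1,0,-5],
    [-3.8,0,-6],
    [-4.33,0,-6.96],
  ],
)

```text
time_s: 30.32
tcp_pos: [0.5994, 0.252, 0.2573]
tool_rot: [[-0.281, 0.944, 0.17], [0.8, 0.329, -0.501], [-0.529, -0.005, -0.849]]
force: [0.2, -0.5, -3.7]
grip_width: 0.135
```

```bash
python3 - <<'E'
from h import *
s=st(); 
go([.603,.250,.13],Rt(18.8,32.1),back=.0)
E
```

```text
t 30.32 grasp [599.9 250.5 254.7] rail [-272.3 -240.2  254.7] q [-0.3   0.64 -0.69  1.44  0.83  1.59 -0.78] F [ 0.2 -0.5 -3.7] w 11.9
t 30.32 delta [1.295, 0.069, 2.132] dr [-0.008, -0.019, 0.061] rows 2.0
```

carry_out(
  delta_pos=[
    [0.3,0.02,0.5],
    [0.6,0.04,1],
    [1,0.07,1.6],
    [1.3,0.07,2.1],
    [1.3,0.07,2.1],
  ],
  dr=[
    [0,0,0.06],
    [0,0,0.06],
    [0,0,0.06],
    [0,0,0.06],
    [0,0,0.06],
  ],
)

```text
time_s: 30.95
tcp_pos: [0.6012, 0.2507, 0.1305]
tool_rot: [[-0.275, 0.947, 0.165], [0.802, 0.321, -0.504], [-0.531, -0.006, -0.848]]
force: [0.2, 0.5, -1.8]
grip_width: 0.13
```

```bash
python3 - <<'E'
from h import *
s=st(); 
go([.603,.250,.0715],Rt(18.8,32.1),back=.0)
o=snap("v")
s=o["side"]["frame"][200:310,170:300,::-1]
cv2.imwrite("pics/v2.png",cv2.resize(s,None,fx=4,fy=4,interpolation=cv2.INTER_CUBIC))
E
```

```text
t 30.95 grasp [601.7 249.2 127.9] rail [-272.8 -238.   127.9] q [-0.32  0.77 -0.65  1.54  0.91  1.44 -0.92] F [ 0.2  0.5 -1.8] w 11.4
t 30.95 delta [0.605, 0.036, 0.952] dr [-0.044, -0.006, 0.016] rows 0.9
```

View pics/v2.png

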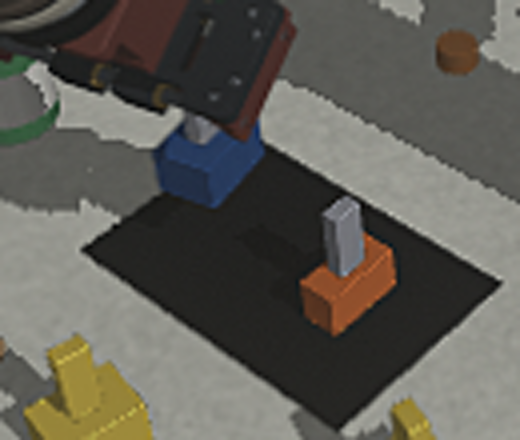

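carry_out(
  delta_pos=[
    [0.2,0.01,0.3],
    [0.4,0.02,0.65],
    [0.55,0.03,0.85],
    [0.6,0.03,0.95],
    [0.6,0.03,0.95],
  ],
  dr=[
    [-0.04,0,0],
    [-0.04,0,0],
    [-0.04,0,0],
    [-0.04,0,0],
    [-0.04,0,0],
  ],
)

```text
time_s: 31.68
tcp_pos: [0.6036, 0.253, 0.0773]
tool_rot: [[-0.274, 0.946, 0.174], [0.803, 0.324, -0.5], [-0.529, 0.003, -0.848]]
force: [-0.2, -0.0, -2.6]
grip_width: 0.139
```

```bash
python3 - <<'E'
from h import *
s=st(); 
go([.603,.250,.0690],Rt(18.8,32.1),back=.0)
E
```

```text
t 31.68 grasp [604.1 251.5  74.7] rail [-276.1 -238.1   74.7] q [-0.33  0.84 -0.63  1.56  0.95  1.37 -0.98] F [-0.2 -0.  -2.6] w 12.2
t 31.68 delta [0.042, -0.03, 0.108] dr [0.025, -0.016, 0.001] rows 0.1
```

carry_out(
  delta_pos=[
    [0.02,0,0.03],
    [0.03,0,0.05],
    [0.045,0,0.075],
    [0.06,0,0.1],
    [0.06,0,0.1],
  ],
  dr=[
    [0,0,0],
    [0,0,0],
    [0,0,0],
    [0,0,0],
    [0,0,0],
  ],
)

```text
time_s: 32.3
tcp_pos: [0.6038, 0.2531, 0.0727]
tool_rot: [[-0.273, 0.946, 0.175], [0.803, 0.324, -0.501], [-0.53, 0.004, -0.848]]
force: [-1.6, 0.5, 4.8]
grip_width: 0.135
```

```bash
python3 - <<'E'
from h import *
s=st()
E
```

```text
t 32.3 grasp [604.3 251.6  70.2] rail [-276.3 -238.    70.2] q [-0.33  0.84 -0.62  1.56  0.96  1.37 -0.99] F [-1.6  0.5  4.8] w 11.9
```

Contact at the expected 70.2 mm. Release and retreat along the lean.

carry_out(
  delta_pos=[
    [0,0,0],
    [0,0,0],
    [0,0,0],
    [0,0,0],
  ],
  dr=[
    [0,0,0],
    [0,0,0],
    [0,0,0],
    [0,0,0],
  ],
  claw=0.3,
)

```text
time_s: 32.8
tcp_pos: [0.6038, 0.2531, 0.0726]
tool_rot: [[-0.273, 0.946, 0.175], [0.803, 0.324, -0.501], [-0.53, 0.004, -0.848]]
force: [-0.7, 0.1, -0.7]
grip_width: 0.352
```

carry_out(
  delta_pos=[
    [0,0,-0.4],
    [0,0,-1],
    [0,0,-2],
    [0,0,-3],
    [0,0,-3.6],
    [0,0,-3.6],
  ],
  dr=[
    [0,0,0],
    [0,0,0],
    [0,0,0],
    [0,0,0],
    [0,0,0],
    [0,0,0],
  ],
)

```text
time_s: 33.55
tcp_pos: [0.5714, 0.3464, 0.2284]
tool_rot: [[-0.274, 0.945, 0.179], [0.804, 0.327, -0.496], [-0.527, 0.008, -0.85]]
force: [-0.3, 0.4, -0.8]
grip_width: 0.35
```

```bash
python3 - <<'E'
from h import *
s=st()
o=snap("w")
f=o["side"]["frame"][...,::-1]
a=cv2.resize(f[200:310,170:300],(520,440),interpolation=cv2.INTER_CUBIC)
cv2.imwrite("pics/w2.png",a)
b=cv2.resize(f[140:245,310:375],None,fx=7,fy=5.5,interpolation=cv2.INTER_CUBIC)
cv2.imwrite("pics/w3.png",np.clip(b.astype(float)*1.2,0,255).astype(np.uint8))
c=cv2.resize(o["top"]["frame"][110:260,200:450,::-1],None,fx=3.2,fy=3.2,interpolation=cv2.INTER_CUBIC)
cv2.imwrite("pics/w4.png",np.clip(c.astype(float)*1.6,0,255).astype(np.uint8))
E
```

```text
t 33.55 grasp [571.9 344.9 225.9] rail [-316.5 -328.3  225.9] q [-0.46  0.73 -0.69  1.36  0.83  1.64 -0.9 ] F [-0.3  0.4 -0.8] w 30.8
```

View pics/w2.png

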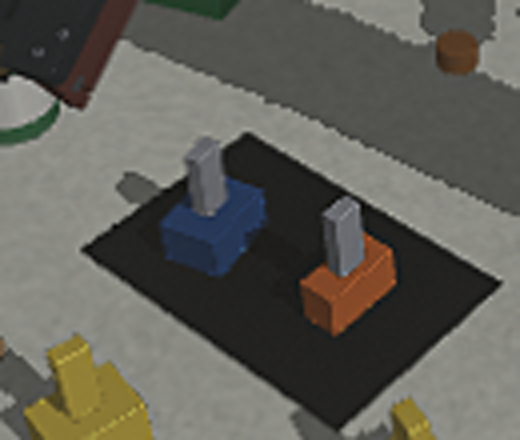

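View pics/w3.png

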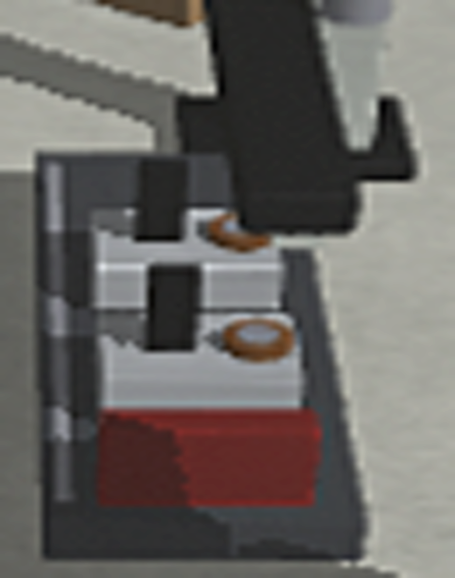

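View pics/w4.png

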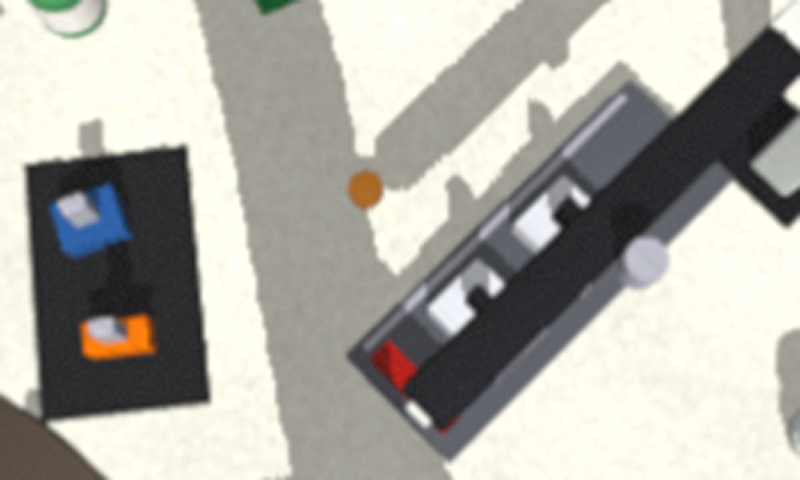

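```bash
python3 - <<'E'
from h import *
T=load("w","top")
c=cv2.resize(T["frame"][150:225,305:395,::-1],None,fx=8,fy=8,interpolation=cv2.INTER_CUBIC)
cv2.imwrite("pics/w5.png",np.clip(c.astype(float)*1.3,0,255).astype(np.uint8))
# brightness profile along rail y at rail x=-20, z=55
g=T["frame"].astype(np.float32).mean(2)
for x in (-24,-20,-16):
    ys=np.arange(-145,70,.5)
    P=np.array([proj(T,rail(x,y,55))[0] for y in ys]).astype(np.float32)
    v=cv2.remap(g,P[None,:,0],P[None,:,1],cv2.INTER_CUBIC)[0]; d=np.gradient(v)
    pk=[(float(ys[i]),round(float(d[i]),1)) for i in range(1,len(d)-1) if abs(d[i])>3 and abs(d[i])>=abs(d[i-1]) and abs(d[i])>abs(d[i+1])]
    print(x,pk)
E
```

```text
-24 [(-96.0, 8.8), (-61.5, -5.9), (-39.5, -6.0), (-4.0, 3.7), (-0.5, 6.2), (34.5, -6.6), (56.5, -5.2)]
-20 [(-100.0, 5.5), (-96.5, 8.0), (-65.0, -5.6), (-39.0, -5.7), (-5.5, 4.7), (-0.5, 3.9), (31.5, -5.3), (57.0, -6.2)]
-16 [(-99.5, 5.5), (-96.0, 7.2), (-68.5, -5.0), (-65.5, -6.0), (-38.0, -6.8), (-5.5, 5.3), (-1.5, 4.1), (28.0, -6.0), (30.0, -5.1), (31.0, -4.8), (57.5, -8.2)]
```

View pics/w5.png

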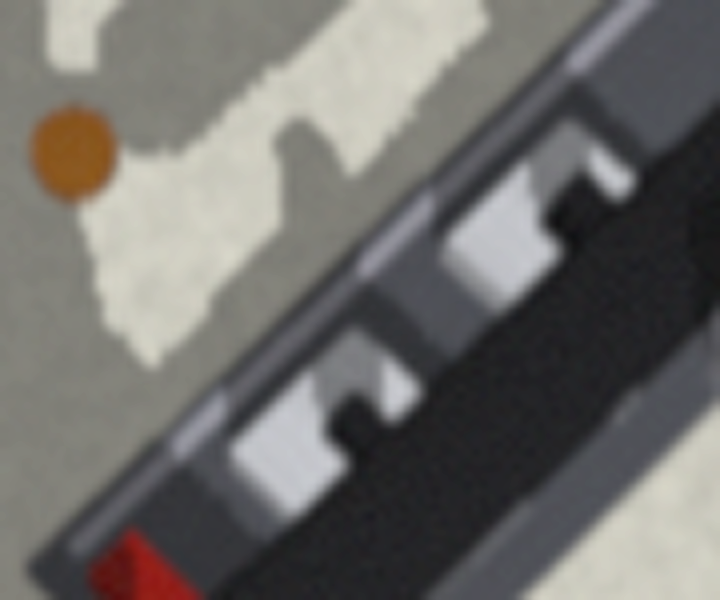

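```bash
python3 - <<'E'
from h import *
print(finish_job())
E
```

```text
the job is handed in; nothing more can be done
None
```

I set both gaps with the blue gauge, stood it back on the mat and handed the job in at about 34 s of the 72 s. No verdict was reported.

- **First gap:** I stood the gauge in the gap and slid the first carrier back until it stopped hard at about 23 N. Its tab was then at rail y = -66.9 mm, where a 40 mm gap puts it at -67.
- **Second gap:** I pressed the second carrier lightly against the gauge, at about 8 N. That is below what would move the first carrier. Its tab stopped at rail y = 29.4 mm, which makes the gap about 40.1 mm.
- **Final gap check:** A clear top view after the gauge was out puts both gaps at about 40 mm, good to roughly 1 mm. It put the second carrier's centre about 1 mm nearer the stop than the arm readings did; either value is within the 38 to 43 mm limits.
- **Gauge:** It stands upright on the black mat, released, with the open gripper about 180 mm away. In the last pictures the orange gauge looked unmoved and the amber disc was still between rail and mat. I did not measure their positions again, and the jar was barely in those pictures.
- **Camera bias:** The side camera's readings on the carriers were off by up to about 5 mm. I used the arm's own contact positions to set the gaps instead.

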